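Seat a jacketed cell over its sample and snap its two toggle clamps shut

ROBOT

A 7-joint arm with a two-finger parallel gripper is mounted at the origin on the work surface. World frame = base frame: x ahead of the robot, y to its left, z up, the work surface at z = 0. Lengths are in m, angles in rad, forces in N, time in s.
With the tool pointing down it reaches from about 0.425 to 0.925 m from the base axis. Payload 6.8 kg.
Tool frame: the origin (TCP) lies at the very end of the fingers, on their centre line; the grasp point (between the pads) lies 19 mm behind it (hold_point_z is the distance from the TCP to the grasp point, in m); z points along the fingers, y is the direction in which the jaws open and shut (so a half turn about z gives the same grasp; the last joint's range is limited). The gripper opens to 85 mm and grips with 20 to 120 N. Pads are 22 mm wide; open, the fingers measure 114 mm over their backs; the gripper's body (76 mm by 85 mm) begins 54 mm behind the grasp point. The pads swing forward as they close: fully open they stand 13 mm farther back than shut.
Start: joints at [-1.431, 0.477, 0.022, 1.555, -0.011, 1.109, -0.083], TCP at [0.166, 0.654, 0.204] pointing down, gripper open.
Joint ranges: [-2.96, 2.96], [-0.34, 2.1], [-1.41, 1.46], [0.24, 2.44], [-1.37, 4.51], [0.17, 1.92], [-2.96, 2.96]. Speed limits (rad/s): [2.39, 2.39, 3.14, 3.14, 3.14, 3.14, 3.14].

INTERFACE

Orientations are given as a unit quaternion [w, x, y, z].
In Python, from station import get_obs, read_camera, calibration, hand_in, regions_of, hold_point_z gives the robot as it stands.
- The arm moves only by the tool send_rows, never from a script. Its argument "motion" is text: rows parted by semicolons, each of 7 numbers parted by spaces: the shift along the world's x, y, z in cm, then the turn, a rotation vector about the world's x, y, z in degrees, then the closure, from 0 (fully open) to 1 (shut). In form: dx dy dz rx ry rz fingers; .... A call has 1 to 20 rows; each row shifts and turns the pose as measured when the row begins; what a row does not reach is not made up. A row lasts 1/12 s, in which the tool goes at most 41.7 mm and 7.16 degrees, less where a joint would pass 70% of its speed; a pose out of reach is approached as far as the arm can. A call is refused whole if a number of a shift passes 4.17 or a number of a turn 7.16, either way. A call with a gripper value outside its range is refused whole. The fingers move at their own pace and stop on an object; "newtons" is the grip in N (left out, the last holds). Time passes only in rows, so rows that do not move let the fingers close. It gives the time, the measured TCP pose, the force and the opening at its end, in the units of the state.
- get_obs(): the state, without advancing time (a new reading comes with each control period).
- read_camera(name): name is "side" or "top" or "wrist"; returns the picture (384x512x3 uint8, red, green, blue); there is no depth.
- calibration(name): a dict with "mtx" (3x3 intrinsics, pixels), "k1" (the pictures are not rectified: a ray, as slopes to the right and down, at radius r is drawn at 1 + k1 r^2 times it, then the intrinsics apply), "R" (3x3) and "t" (3): a world point X has camera coordinates R X + t; the wrist camera has in their place "hand_eye" (4x4, takes a point from camera to tool coordinates, whose origin is the TCP and whose axes are the flange's). Camera axes: x right, y down, z forward; pixel columns grow to the right and rows downward; lengths in m; the calibration is good to about 2 mm. A picture is of the moment at which its call begins: read the wrist's pose just before it. calibration takes no time and is no camera call.
- hand_in(): hands the job in, once; it reports no verdict.
Trained networks look in the newest picture that a camera, given by its name, has taken for a name from the list of things; names that differ only in an ending like _2 or _b are one class to them, and where a whole thing is asked for, a point or a joint stands for the part that bears it (a point fixed in the world has none). Each returns a list of dicts, best first, with "conf" (0 to 1); they miss things now and then, are a little off and sometimes report something else, mostly with a low value. They report only what shows in the picture. A call takes as long as a camera call. They do not tell look-alikes from the thing itself.
- regions_of(thing, camera): "region" (384x512 bool, what is visible of it) and "point" ([column, row] in pixels, amid what is visible of it).
The state is a dict: "t": time; "q": joint angles; "joint_vel": joint speeds; "joint_torque": joint torques, N m; "eef_pos": TCP position; "tool_rot": TCP orientation; "contact_force": force on the tool from outside, world axes, zero at the start; "torque": the same for the moment, N m; "gripper_width": opening from 0.0 (shut) to 1.0 (fully open).
Only numpy, scipy, OpenCV 4.12 (cv2) and the standard library are available. Lean on these libraries where they do the work, as an engineer would, in place of code of your own. Each camera call takes 0.05 s, during which the arm holds its last target.

TASK

Gently slide the glass cell back over the copper sample, without lifting it, until its white foot sits square and fully home against the steel stop rail, midway between the two clamps. Then push the blue handle of each of the two toggle clamps outwards and down, past its dead point, until it snaps and stays locked with its rubber tip pressing on the foot. Only push, pick nothing up, leave the other glassware and tools where they are, and finish clear of everything.

Things in the scene. Friction and masses are not known exactly. Their poses are not given: they have to be found in the camera images.
- fixture: dark grey plate bolted to the bench, 245 x 360 x 12 mm, 76 mm copper sample let into its middle. Origin: on the bench, under the middle of the cell's home place. +x away from the robot (yaw within 0.2 rad of the world's), y left, z up; top face at z = 0.012; reaches x -0.155 to 0.09, y -0.18 to 0.18. At its back corners (x 0.078, y +-0.105) red and black posts 34 mm above the bench.
- stop_rail (a point): middle of the top front edge of the bright steel stop rail on the fixture plate (10 mm high, 130 mm wide along fixture y); the rail's face is at fixture x = 0.070.
- cell: loose glass cell, 0.75 kg: white foot plate 140 x 140 x 15 mm, on it a glass cylinder 72 mm across with a pink cone inside, white lid 82 mm across 94 to 107 mm up, ports to 126 mm, two nozzles to +x. Origin: middle of the foot's underside. Home: origin at fixture (0, 0, 0.012), axes alike, foot's back edge on the rail. Starts 30 to 60 mm short (to -x), up to 0.07 rad askew, 5 mm off centre.
- left_pivot (a point): arm pivot of the left toggle clamp, at fixture (0, 0.112, 0.042); the clamp moves in the fixture's y-z plane. Open, its steel arm stands up at the pivot (leaning 20 to 40 deg towards the cell, top about 100 mm above the bench); closing swings it down onto the cell's foot.
- left_tip: black rubber tip, 16 mm across, sprung, on the left clamp's arm 55 mm from the pivot; origin in the middle of its pressing face. Locked, it presses on the cell's foot at fixture y = 0.057 with about 20 N.
- left_grip (a point): middle of the left handle's blue grip (92 long, 18 wide along fixture x, 14 mm thick; the face to push is the inner one when up, the top one when down, 7 mm from here). Lean outwards from upright, and fixture |y|, z on the way: 8 deg 0.152 0.147; 15: 0.161 0.147; 26: 0.175 0.145; 40: 0.187 0.138; 55: 0.195 0.123; 69: 0.200 0.103; locked, level: 0.207 0.072. Starts at 8 to 24 deg.
- left_grip_end (a point): outer end of the left clamp's blue grip, 46 mm along the handle from the grip's middle; locked at fixture |y| 0.254, z 0.072.
- left_handle (a joint): angle (rad) of the left handle against its own arm, growing as it closes: -0.25 to 0.35 at the start, 1.7 when the tip meets the foot (lean about 60 deg), dead point about 2.1 (75 deg), locked at its stop 2.28. Friction holds it where it is left; pushed square to the grip near its middle it takes 1 to 2 N, then 5 to 8 N on the way to the dead point; then it snaps down by itself and stays.
- right_pivot (a point): arm pivot of the right toggle clamp, at fixture (0, -0.112, 0.042); the clamp moves in the fixture's y-z plane. Open, its steel arm stands up at the pivot (leaning 20 to 40 deg towards the cell, top about 100 mm above the bench); closing swings it down onto the cell's foot.
- right_tip: black rubber tip, 16 mm across, sprung, on the right clamp's arm 55 mm from the pivot; origin in the middle of its pressing face. Locked, it presses on the cell's foot at fixture y = -0.057 with about 20 N.
- right_grip (a point): middle of the right handle's blue grip (92 long, 18 wide along fixture x, 14 mm thick; the face to push is the inner one when up, the top one when down, 7 mm from here). Lean outwards from upright, and fixture |y|, z on the way: 8 deg 0.152 0.147; 15: 0.161 0.147; 26: 0.175 0.145; 40: 0.187 0.138; 55: 0.195 0.123; 69: 0.200 0.103; locked, level: 0.207 0.072. Starts at 8 to 24 deg.
- right_grip_end (a point): outer end of the right clamp's blue grip, 46 mm along the handle from the grip's middle; locked at fixture |y| 0.254, z 0.072.
- right_handle (a joint): angle (rad) of the right handle against its own arm, growing as it closes: -0.25 to 0.35 at the start, 1.7 when the tip meets the foot (lean about 60 deg), dead point about 2.1 (75 deg), locked at its stop 2.28. Friction holds it where it is left; pushed square to the grip near its middle it takes 1 to 2 N, then 5 to 8 N on the way to the dead point; then it snaps down by itself and stays.
- flask: conical glass flask, 82 mm across, 123 mm tall; origin under its centre; bystander behind the fixture
- beaker: glass beaker, 68 mm across, 80 mm tall; origin under its centre; bystander behind the fixture
- amber: brown bottle with black cap, 66 mm across, 130 mm tall; origin under its centre; bystander behind the fixture
- vial: glass vial with white cap, 23 mm across, 45 mm tall, standing on the fixture plate's front left corner; origin under its centre; bystander
- stopper: red stopper, 26 mm across, 30 mm tall, on the fixture plate's front right corner; origin under its centre; bystander
- gasket: black rubber ring, 60 mm across, 6 mm thick, flat on the bench at the front right; bystander
- driver: screwdriver with orange handle, 190 mm, lying on the bench at the front left; bystander
There are look-alikes about, which are no part of the job. What is meant by the cell is not turquoise, and is the smaller of those in its own colour.

How it is judged:
On the way, in this order (a step that is already met when the one before it is completed fails the run):
1. the cell is pushed fully home against the stop rail, square, while both clamps are still open (x of cell in the frame of fixture between -0.004 and 0.005 m and y of cell in the frame of fixture between -0.012 and 0.012 m and angle between the x axis of cell and the x axis of fixture, either way round below 0.05 rad and z of cell in the frame of fixture below 0.016 m and value of joint each of left_handle, right_handle below 1.6 rad), for 0.2 s.
2. both clamp handles are pushed past their dead points and locked, with the cell still home (x of cell in the frame of fixture between -0.004 and 0.005 m and y of cell in the frame of fixture between -0.012 and 0.012 m and angle between the x axis of cell and the x axis of fixture, either way round below 0.05 rad and z of cell in the frame of fixture below 0.016 m and value of joint each of left_handle, right_handle above 2.2 rad and contact force between each of left_tip, right_tip and cell above 6 N), for 0.2 s.
At the end, for the whole second after the job is handed in: The cell stands on the fixture plate with its foot within 4 mm of the stop rail, within 12 mm of the middle and within 0.05 rad of square, at rest; both handles are at their locked stop (joint above 2.20) and each rubber tip presses on the foot with more than 6 N (all of step 2 and linear speed of cell below 0.02 m/s and angle between cell's own z axis and vertical below 0.03 rad); the robot touches nothing.
It fails at once if the cell is lifted off the fixture plate or tipped (z of cell in the frame of fixture above 0.022 m or angle between cell's own z axis and vertical above 0.12 rad).
It fails at once if the cell is shoved hard (faster than 0.3 m/s) (linear speed of cell above 0.3 m/s).
It fails at once if a bystander is moved by more than 25 mm (distance of any of flask, beaker, amber, vial, stopper, gasket, driver from where it was at the start of the episode above 0.025 m).
It also fails if it takes over 64 s, if anything falls off the work surface, if the arm or the gripper's body presses on something with over 40 N, if the wrist force passes 120 N, or if a joint passes its speed limit or range.

## Working session

There is one attempt and no reset: what is moved stays moved. The work goes in short steps, Python scripts to look and compute and a tool call to move; the robot and the scene stay as the last step left them, time stands still between calls to the robot, and variables do not carry over. Pictures are saved under pics/ and viewed, and the job is handed in when it is done.

Besides the shell and the picture viewer there is one more tool, called after ">>>" as name(argument=value, ...), one argument or row to a line, values as JSON. send_rows: Moves the arm, as the interface text tells. Its arguments: {"type":"object","properties":{"motion":{"type":"string"},"newtons":{"type":"number"}},"required":["motion"]}

```bash
mkdir -p pics; ls
python3 - <<'E'
from station import *
import cv2
for n in ["side","top","wrist"]:
    im=read_camera(n); cv2.imwrite(f"pics/{n}0.png",cv2.cvtColor(im,cv2.COLOR_RGB2BGR))
    print(n,calibration(n))
print(get_obs()); print(hold_point_z)
E
```

```text
pics
side {'mtx': array([[492.5886936 ,   0.        , 250.71963916],
       [  0.        , 492.5886936 , 193.65509624],
       [  0.        ,   0.        ,   1.        ]]), 'k1': -0.017654115470837027, 'R': array([[ 7.93244303e-01, -6.08903070e-01,  7.26271500e-04],
       [-3.44595446e-01, -4.49902089e-01, -8.23918739e-01],
       [ 5.02013400e-01,  6.53318576e-01, -5.66707494e-01]]), 't': array([-0.32968563,  0.30070881,  1.13025261])}
top {'mtx': array([[412.01989563,   0.        , 253.34869551],
       [  0.        , 412.01989563, 187.84557807],
       [  0.        ,   0.        ,   1.        ]]), 'k1': -0.11808040309629696, 'R': array([[ 0.00846041, -0.99994753,  0.00577492],
       [-0.97600308, -0.00951421, -0.21754877],
       [ 0.2175923 , -0.00379579, -0.97603237]]), 't': array([0.03249831, 0.50053529, 1.43373873])}
wrist {'mtx': array([[286.37376157,   0.        , 254.38927638],
       [  0.        , 286.37376157, 191.39369595],
       [  0.        ,   0.        ,   1.        ]]), 'k1': 0.0023380751396047473, 'hand_eye': array([[ 2.18608451e-04, -9.50485575e-01, -3.1076860
[... 324 characters left out ...]
1,  0.47766027,  0.02238293,  1.55623848, -0.01147979,
        1.10930095, -0.08309744]), 'joint_vel': array([-2.46419776e-04, -1.10800826e-03, -4.30125709e-04, -4.57090294e-03,
       -1.94134502e-04, -8.20595143e-05, -4.96353044e-04]), 'joint_torque': array([ 2.62078298e-03, -5.96922863e+01,  1.61028754e+00, -2.81488520e+01,
        1.27000178e-02,  6.54902629e-03,  1.62385987e-05]), 'eef_pos': array([0.16548126, 0.653875  , 0.20291027]), 'tool_rot': array([-2.13836616e-05,  1.23591804e-01,  9.92332867e-01, -7.38920534e-04]), 'contact_force': array([-0.24090173,  0.12174154,  0.48939181]), 'torque': array([-0.00327575, -0.05263686, -0.01482573]), 'gripper_width': 0.9960134426965407}
0.0187
```

View pics/side0.png

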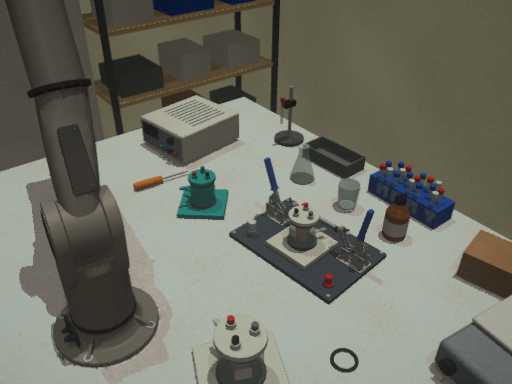

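View pics/top0.png

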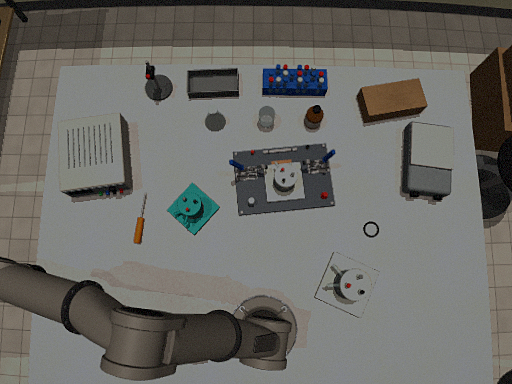

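View pics/wrist0.png

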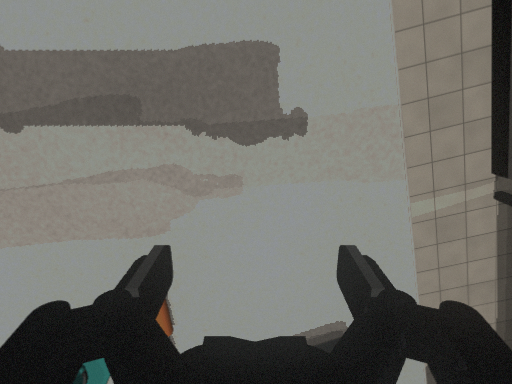

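```bash
cat > h.py <<'E'
import numpy as np, cv2
from station import *
def proj(X,c):
    X=np.atleast_2d(X).astype(float); p=X@c['R'].T+c['t']; s=p[:,:2]/p[:,2:]
    r2=(s**2).sum(1,keepdims=True); s=s*(1+c['k1']*r2); m=c['mtx']
    return s*[m[0,0],m[1,1]]+[m[0,2],m[1,2]]
def ray(uv,c):
    m=c['mtx']; d=(np.atleast_2d(uv)-[m[0,2],m[1,2]])/[m[0,0],m[1,1]]; s=d.copy()
    for _ in range(10): s=d/(1+c['k1']*(s**2).sum(1,keepdims=True))
    v=np.c_[s,np.ones(len(s))]@c['R']; o=-c['R'].T@c['t']; return o,v
def atz(uv,z,c):
    o,v=ray(uv,c); return o+v*((z-o[2])/v[:,2:])
def tri(u1,c1,u2,c2):
    o1,v1=ray(u1,c1);o2,v2=ray(u2,c2);A=np.c_[v1[0],-v2[0]];s=np.linalg.lstsq(A,o2-o1,rcond=None)[0]
    a=o1+v1[0]*s[0];b=o2+v2[0]*s[1];return (a+b)/2,np.linalg.norm(a-b)
def crop(im,x0,y0,x1,y1,f,name):
    cv2.imwrite(name,cv2.cvtColor(cv2.resize(im[y0:y1,x0:x1],None,fx=f,fy=f,interpolation=cv2.INTER_CUBIC),cv2.COLOR_RGB2BGR))
E
python3 - <<'E'
from h import *
t=read_camera("top"); s=read_camera("side")
ct=calibration("top");cs=calibration("side")
crop(t,220,130,350,225,6,"pics/tc.png"); crop(s,220,150,395,300,4.5,"pics/sc.png")
for n in ["fixture","cell","stop_rail","left_tip","left_grip","right_grip","vial","stopper"]:
  for cam in["top","side"]:
    for r in regions_of(n,cam)[:3]:
        m=r['region']; print(n,cam,round(r['conf'],2),np.round(r['point'],1),m.sum())
        if n=="fixture" and r['conf']>.5:
            b=cv2.minAreaRect(np.argwhere(m)[:,::-1].astype(np.float32)); print(cv2.boxPoints(b))
        if 'grip' in n: 
            P=np.argwhere(m)[:,::-1]; print(P.min(0),P.max(0))
E
```

```text
fixture top 0.85 [280.5 160.6] 4566
[[228.96042 151.60396]
 [332.02972 141.29701]
 [338.40598 205.05937]
 [235.33667 215.36632]]
fixture side 0.96 [322.5 253.1] 6246
[[219.3393  249.19714]
 [265.38214 156.20862]
 [401.5277  223.62048]
 [355.48486 316.609  ]]
cell top 0.84 [192.7 208.9] 1393
cell top 0.79 [346.6 284.7] 2489
cell top 0.66 [284.1 181.8] 1380
cell side 0.97 [236.5 355.5] 4988
cell side 0.68 [301.3 239.6] 2441
cell side 0.68 [199.7 199.8] 1943
stop_rail top 0.66 [283.  161.4] 4703
stop_rail top 0.66 [238.4 165.2] 82
stop_rail top 0.64 [212.1 123.6] 411
stop_rail side 0.85 [321.6 256.3] 6167
stop_rail side 0.26 [347.5 353.7] 298
left_tip top 0.57 [251.3 199.2] 28
left_grip top 0.72 [327. 156.] 82
[321 150] [334 163]
left_grip top 0.48 [238.2 164.5] 93
[229 159] [246 170]
left_grip side 0.85 [270.4 182.3] 228
[265 159] [279 202]
right_grip top 0.63 [325.8 155.2] 80
[321 150] [334 163]
right_grip side 0.89 [363.8 232.8] 308
[354 210] [373 250]
vial side 0.63 [250.8 227.8] 131
stopper top 0.56 [320.9 194.2] 22
stopper top 0.42 [214.  121.9] 407
stopper side 0.45 [328.3 281.7] 88
```

View pics/tc.png

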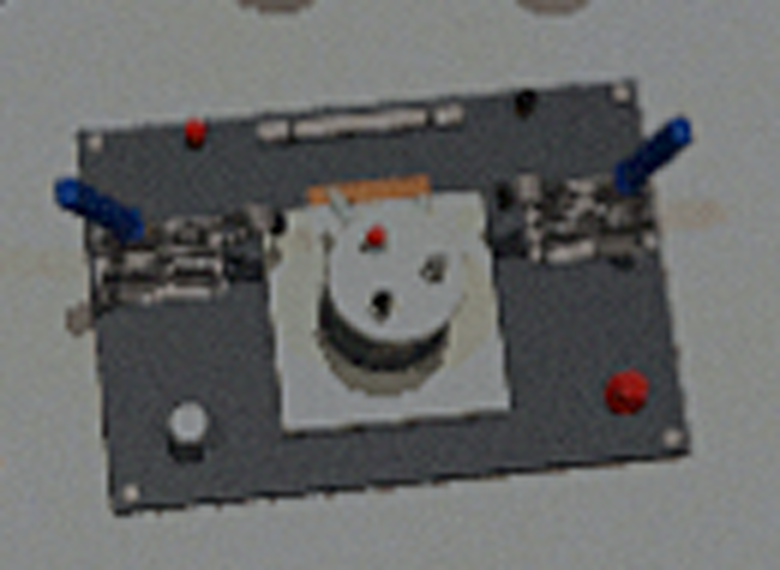

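View pics/sc.png

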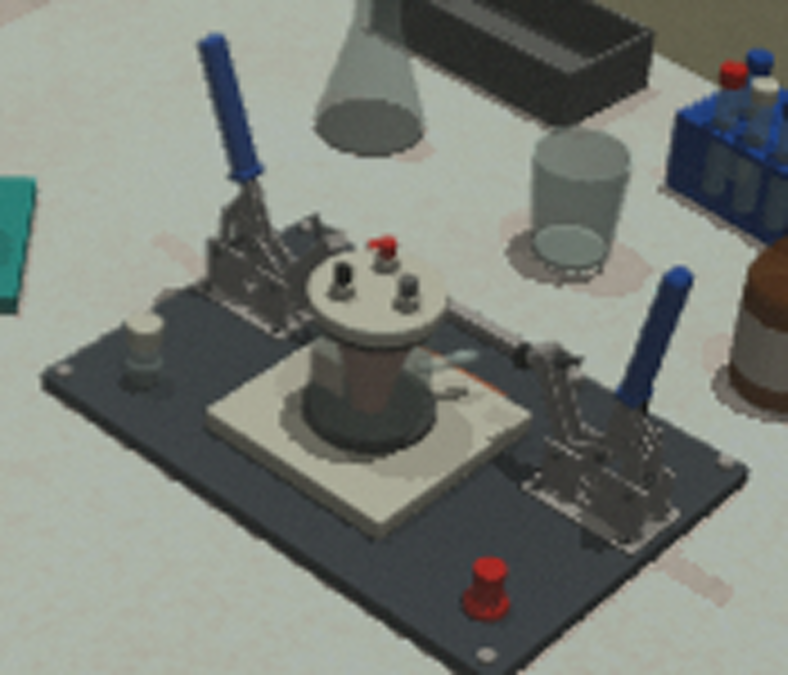

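Run:
```python
from h import *
from scipy.optimize import least_squares
ct=calibration("top");cs=calibration("side")
T=lambda p:(np.array(p,float)+.5)/6-.5+[220,130]
S=lambda p:(np.array(p,float)+.5)/4.5-.5+[220,150]
print("cam",-ct['R'].T@ct['t'])
fc=T([(80,132),(635,82),(688,452),(115,508)])
FX=np.array([(.09,.18,.012),(.09,-.18,.012),(-.155,-.18,.012),(-.155,.18,.012)])
fs=S([(45,378),(745,470)]); FS=FX[[3,1]]
def tf(p,X):
    c,s=np.cos(p[2]),np.sin(p[2]); X=np.asarray(X,float); return np.c_[p[0]+c*X[:,0]-s*X[:,1],p[1]+s*X[:,0]+c*X[:,1],X[:,2]]
print(atz(fc,.012,ct)); print(atz(fs,.012,cs))
for both in(0,1):
    f=lambda p:np.r_[(proj(tf(p,FX),ct)-fc).ravel(),both*(proj(tf(p,FS),cs)-fs).ravel()]
    r=least_squares(f,[.6,0,0]); print(r.x,np.round(r.fun,2))
P=r.x
gc=T([(272,212),(487,192),(510,408),(285,428)])
gs=S([(207,410),(530,418),(378,525)])
G=np.array([(.07,.07,.027),(.07,-.07,.027),(-.07,-.07,.027),(-.07,.07,.027)])
GS=G[[3,1,2]]
for both in(0,1):
    f=lambda p:np.r_[(proj(tf(p,G),ct)-gc).ravel(),both*(proj(tf(p,GS),cs)-gs).ravel()]
    r=least_squares(f,[.6,0,0]); print(r.x,np.round(r.fun,2))
Q=r.x
c,s=np.cos(P[2]),np.sin(P[2]); d=Q-P; print("cell in fixture",c*d[0]+s*d[1],-s*d[0]+c*d[1],d[2])
# grips
for a,b,n in[((66,190),(214,42),"L"),((682,130),(680,278),"R")]:
    X,e=tri(T(a),ct,S(b),cs); d=X[:2]-P[:2]; print(n,"end",X,e,c*d[0]+s*d[1],-s*d[0]+c*d[1])
for a,b,n in[((132,228),(243,172),"Lb"),((625,180),(630,395),"Rb")]:
    X,e=tri(T(a),ct,S(b),cs); d=X[:2]-P[:2]; print(n,"base",X,e,c*d[0]+s*d[1],-s*d[0]+c*d[1])
for a,n in[((188,425),"vial"),((626,392),"stopper")]: print(n,atz(T(a),.05,ct))
```

```text
cam [0.17627853 0.04270098 1.50807857]
[[ 0.65015831  0.11567987  0.012     ]
 [ 0.68776848 -0.23808785  0.012     ]
 [ 0.44787926 -0.2636484   0.012     ]
 [ 0.41002326  0.08960962  0.012     ]]
[[ 0.4065402   0.08556566  0.012     ]
 [ 0.68587812 -0.23727859  0.012     ]]
[ 0.58146515 -0.0706996   0.10671341] [-0.57 -0.41  0.5  -0.58  0.69  0.37 -0.6   0.49 -0.   -0.    0.   -0.  ]
[ 0.58057344 -0.07051908  0.10895627] [-0.66 -0.08  0.39 -0.45  0.73  0.49 -0.54  0.83 -1.13 -1.12  1.62 -0.1 ]
[ 0.5333507  -0.07762081  0.0875805 ] [-0.99 -0.63  0.38 -0.05  0.53  0.51  0.08  0.12  0.   -0.    0.    0.
  0.    0.  ]
[ 0.53211497 -0.07622332  0.08920368] [-1.4  -0.29 -0.02  0.24  0.18  0.81 -0.27  0.48 -0.17 -0.24  1.39 -0.04
  0.14  0.37]
cell in fixture -0.04879140335026474 -0.00040100035029274304 -0.01975258945710856
L end [0.56126052 0.11428087 0.18596422] 9.135087716673048e-05 0.0008969014559056868 0.18580421223149327
R end [ 0.59928835 -0.23053727  0.18889507] 6.525222326191666e-05 0.0012034225874559892 -0.16110438326692542
Lb base [0.56030932 0.07985999 0.10743627] 0.002118464263236473 -0.0037916163636362993 0.15169087873547327
Rb base [ 0.59614757 -0.21349464  0.09921167] 0.0005115778659810149 -6.550583152939264e-05 -0.14382127560511598
vial [[0.45486594 0.04539686 0.05      ]]
stopper [[ 0.47754701 -0.21922859  0.05      ]]
```

>>> send_rows(
  motion="2.4 -2.5 0.6 0 0 2 0;2.4 -2.5 0.6 0 0 2 0;2.4 -2.5 0.6 0 0 2 0;2.4 -2.5 0.6 0 0 2 0;2.4 -2.5 0.6 0 0 2 0;2.4 -2.5 0.6 0 0 2 0;2.4 -2.5 0.6 0 0 2 0;2.4 -2.5 0.6 0 0 2 0;2.4 -2.5 0.6 0 0 2 0;2.4 -2.5 0.6 0 0 2 0;1 -4 0 0 0 0 0;1 -4 0 0 0 0 0;1 -4 0 0 0 0 0;1 -4 0 0 0 0 0",
)

```text
t: 2.22
eef_pos: [0.4467, 0.2376, 0.2669]
tool_rot: [0.0, -0.069, 0.998, 0.003]
contact_force: [0.5, -0.6, -1.2]
gripper_width: 1.001
```

>>> send_rows(
  motion="0.2 -4 0 0 0 -0.2 0;0.2 -4 0 0 0 -0.2 0;0.2 -4 0 0 0 -0.2 0;0.2 -4 0 0 0 -0.2 0;0 -4 0 0 0 -0.2 0;-0.4 -4 0 0 0 -0.2 0;-0.5 -4 0 0 0 -0.2 0;-0.4 -3 0 0 0 -0.2 0;0 0 0 0 0 0 0",
)

```text
t: 2.97
eef_pos: [0.4404, -0.0934, 0.2701]
tool_rot: [0.005, -0.047, 0.999, 0.003]
contact_force: [-0.9, -0.5, 0.2]
gripper_width: 1.006
```

```bash
cat >> h.py <<'E'
from scipy.spatial.transform import Rotation as Rt
def wcal(o):
    c=calibration("wrist"); q=o['tool_rot']; T=np.eye(4); T[:3,:3]=Rt.from_quat([q[1],q[2],q[3],q[0]]).as_matrix(); T[:3,3]=o['eef_pos']
    M=np.linalg.inv(T@c['hand_eye']); c['R']=M[:3,:3]; c['t']=M[:3,3]; return c
P0=np.array([.5810,-.0706,.108])
def tf(p,X):
    c,s=np.cos(p[2]),np.sin(p[2]); X=np.atleast_2d(X).astype(float); return np.c_[p[0]+c*X[:,0]-s*X[:,1],p[1]+s*X[:,0]+c*X[:,1],X[:,2]]
def inv(p,X):
    c,s=np.cos(p[2]),np.sin(p[2]); X=np.atleast_2d(X)-[p[0],p[1],0]; return np.c_[c*X[:,0]+s*X[:,1],-s*X[:,0]+c*X[:,1],X[:,2]]
E
python3 - <<'E'
from h import *
o=get_obs(); im=read_camera("wrist"); np.save("w1.npy",im); c=wcal(o)
im=im.copy()
crop(im,0,0,512,384,1.5,"pics/w1.png")
print(o['eef_pos'],o['tool_rot'])
F=np.array([(.09,.18,.012),(.09,-.18,.012),(-.155,-.18,.012),(-.155,.18,.012),(.07,.065,.022),(.07,-.065,.022)])
print(proj(tf(P0,F),c)*1.5)
E
```

```text
[ 0.44040745 -0.09335584  0.27008796] [ 0.00507776 -0.04719899  0.99886701  0.00334198]
[[541.91835939 421.09111243]
 [235.96497378 425.58837119]
 [205.90248316 217.47425447]
 [568.10525472 212.31879844]
 [446.05738758 413.07492032]
 [332.02370186 414.74862839]]
```

View pics/w1.png

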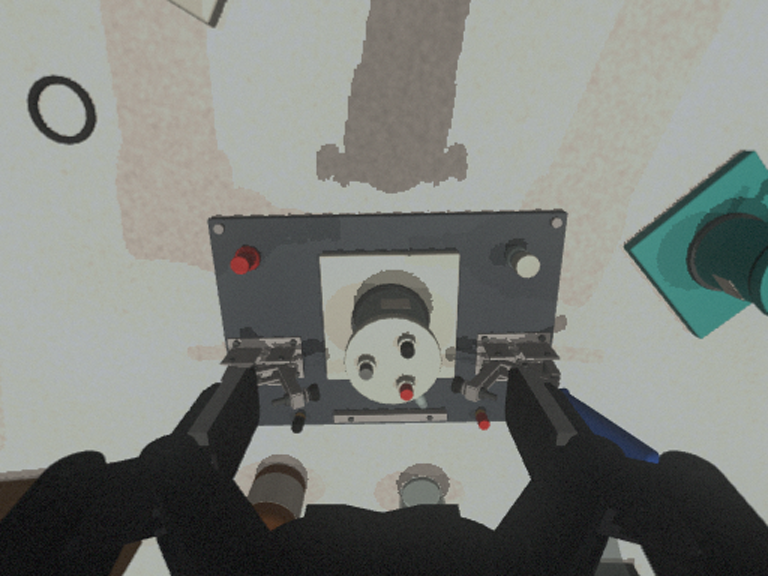

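Run:
```python
from h import *
c=wcal(dict(eef_pos=np.array([ .44040745,-.09335584,.27008796]),tool_rot=[.00507776,-.04719899,.99886701,.00334198]))
for p in [(320,255),(459,254),(327,379),(334,415),(446,412),(209,217),(567,211)]:
    z=.027 if p[1] in(255,254,379) else .022 if p[1]>400 else .012
    print(p,inv(P0,atz(np.array(p)/1.5,z,c))[0].round(4))
print(tf(P0,[(-.14,-.0005,.0)]), tf(P0,[(-.083,0,0)]))
```

```text
(320, 255) [-0.1188 -0.0669  0.027 ]
(459, 254) [-0.1178  0.0705  0.027 ]
(327, 379) [ 0.0206 -0.0675  0.027 ]
(334, 415) [ 0.0704 -0.0628  0.022 ]
(446, 412) [0.0686 0.0649 0.022 ]
(209, 217) [-0.1554 -0.1769  0.012 ]
(567, 211) [-0.1563  0.1787  0.012 ]
[[ 0.44186958 -0.08618771  0.        ]] [[ 0.49848359 -0.07954658  0.        ]]
```

>>> send_rows(
  motion="0 0.2 -4 0 0 0.2 0.4;0 0.2 -4 0 0 0.2 0.4;0 0.2 -4 0 0 0.2 0.4;0 0.1 -4 0 0 0.2 0.4;0 0 -3.6 0 0 0 0.4;0 0 -2 0 0 0 0.4;0 0 0 0 0 0 0.4",
)

```text
t: 3.6
eef_pos: [0.4466, -0.0757, 0.0504]
tool_rot: [0.013, -0.059, 0.998, 0.006]
contact_force: [-0.2, 0.2, 0.2]
gripper_width: 0.598
```

>>> send_rows(
  motion="-0.3 -0.5 0 0 -1 0 0.4;-0.2 -0.5 -0.5 0 -1 0 0.4;0 0 -0.8 0 -1 0 0.4;0 0 -0.6 0 -1 0 0.4;0 0 -0.5 0 -1 0 0.4;0 0 -0.3 0 0 0 0.4;0 0 0 0 0 0 0.4",
)

```text
t: 4.18
eef_pos: [0.4479, -0.0776, 0.0274]
tool_rot: [0.061, -0.065, 0.996, 0.006]
contact_force: [-1.2, 0.5, -0.1]
gripper_width: 0.603
```

Run:
```python
from h import *
o=get_obs(); im=read_camera("wrist"); crop(im,0,0,512,384,1.5,"pics/w2.png")
im=read_camera("side"); crop(im,220,150,395,300,4.5,"pics/s2.png")
print(o['eef_pos'],o['tool_rot'],o['contact_force'],inv(P0,o['eef_pos']))
q=o['tool_rot'];print(Rt.from_quat([q[1],q[2],q[3],q[0]]).as_matrix())
```

```text
[ 0.44793229 -0.07764297  0.02743128] [ 0.06134034 -0.06502544  0.99597955  0.00581242] [-1.1851394   0.48375763 -0.08428353] [[-0.13305158  0.00734146  0.02743128]]
[[-0.98401811 -0.13024108  0.12143154]
 [-0.12881494  0.99147582  0.01955547]
 [-0.12294336  0.00360074 -0.99240716]]
```

View pics/w2.png

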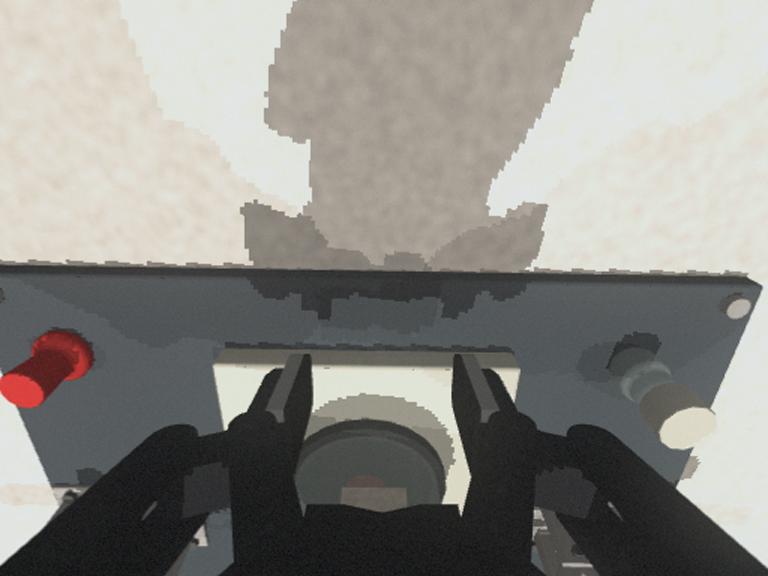

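View pics/s2.png

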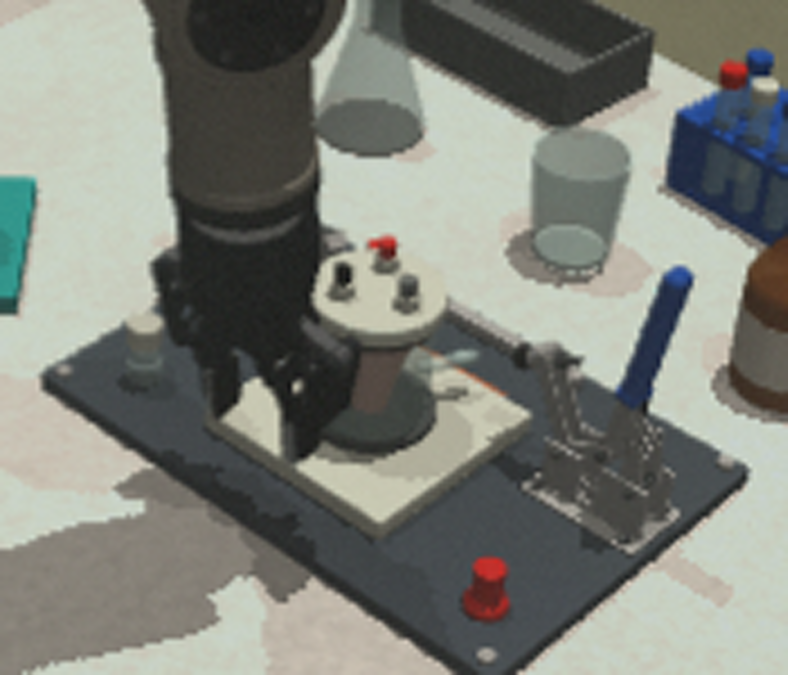

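>>> send_rows(
  motion="-0.3 -0.4 0 0 0 0 0.4;-0.3 -0.4 0 0 0 -0.5 0.4;0 0 0 0 0 -0.5 0.4;0 0 0 0 0 0 0.4",
)

```text
t: 4.62
eef_pos: [0.4438, -0.0864, 0.0294]
tool_rot: [0.063, -0.056, 0.996, 0.005]
contact_force: [0.4, 0.6, -0.2]
gripper_width: 0.601
```

Run:
```python
from h import *
o=get_obs(); print(o['eef_pos'],o['q'],o['contact_force'],inv(P0,o['eef_pos']))
```

```text
[ 0.44376166 -0.08636844  0.02935335] [-0.18918329  0.35572867  0.30995524  2.32318235 -0.37399203  0.37845247
  2.12004717] [ 0.38097963  0.62124827 -0.1643194 ] [[-0.13813842 -0.00088362  0.02935335]]
```

>>> send_rows(
  motion="0 0 -0.5 0 0 0 0.4;0 0 -0.5 0 0 0 0.4;0 0 -0.3 0 0 0 0.4;0 0 0 0 0 0 0.4",
)

```text
t: 4.95
eef_pos: [0.444, -0.0864, 0.0153]
tool_rot: [0.063, -0.056, 0.996, 0.005]
contact_force: [0.9, 0.6, -0.7]
gripper_width: 0.6
```

Run:
```python
from h import *
o=get_obs(); print(o['eef_pos'],o['q'],o['contact_force'],inv(P0,o['eef_pos']))
im=read_camera("wrist"); crop(im,0,0,512,384,1.5,"pics/w3.png")
im=read_camera("side"); crop(im,220,150,395,300,4.5,"pics/s3.png")
```

```text
[ 0.44403126 -0.08643117  0.01525402] [-0.15992354  0.38650811  0.27695406  2.32770716 -0.40219306  0.3417843
  2.14662002] [ 0.93170114  0.5500615  -0.74599235] [[-0.13787716 -0.00097505  0.01525402]]
```

View pics/w3.png

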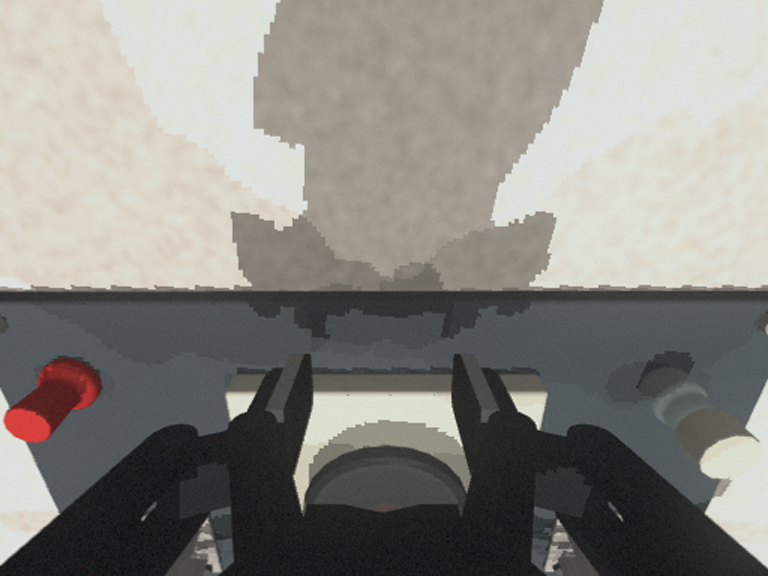

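View pics/s3.png

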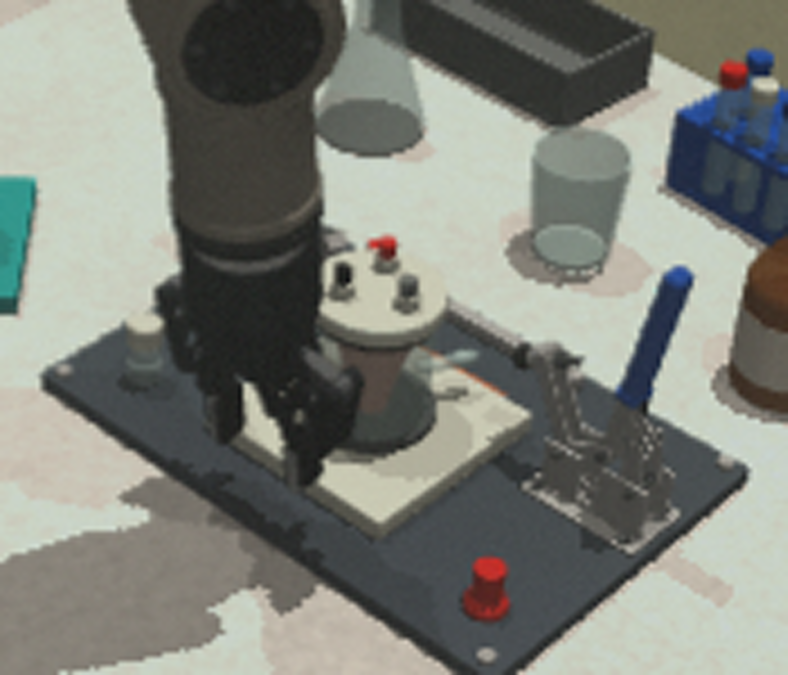

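>>> send_rows(
  motion="0.5 0.05 0 0 0 0 0.4;0.4 0.04 0 0 0 0 0.4;0.4 0.04 0 0 0 0 0.4;0.3 0.03 0 0 0 0 0.4;0.3 0.03 0 0 0 0 0.4;0.3 0.03 0 0 0 0 0.4;0.3 0.03 0 0 0 0 0.4",
)

```text
t: 5.63
eef_pos: [0.4723, -0.0837, 0.016]
tool_rot: [0.064, -0.056, 0.996, 0.005]
contact_force: [0.1, -0.4, 1.1]
gripper_width: 0.602
```

Run:
```python
from h import *
o=get_obs(); print(o['eef_pos'],o['tool_rot'],o['contact_force'],inv(P0,o['eef_pos']))
im=read_camera("wrist"); crop(im,0,0,512,384,1.5,"pics/w4.png")
im=read_camera("side"); crop(im,220,150,395,300,4.5,"pics/s4.png")
```

```text
[ 0.472273   -0.08365673  0.01599734] [ 0.06371854 -0.05575332  0.99639709  0.00493487] [ 0.09330235 -0.42018562  1.07515906] [[-0.1095009  -0.00126095  0.01599734]]
```

View pics/w4.png

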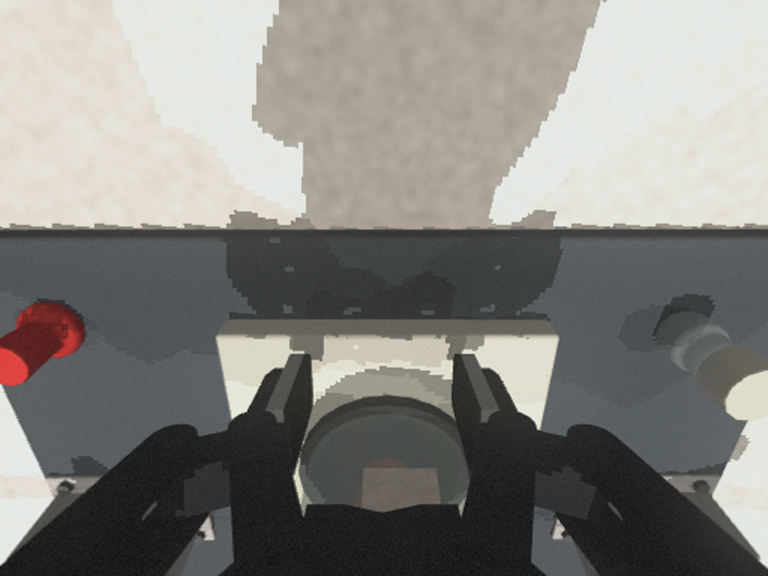

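View pics/s4.png

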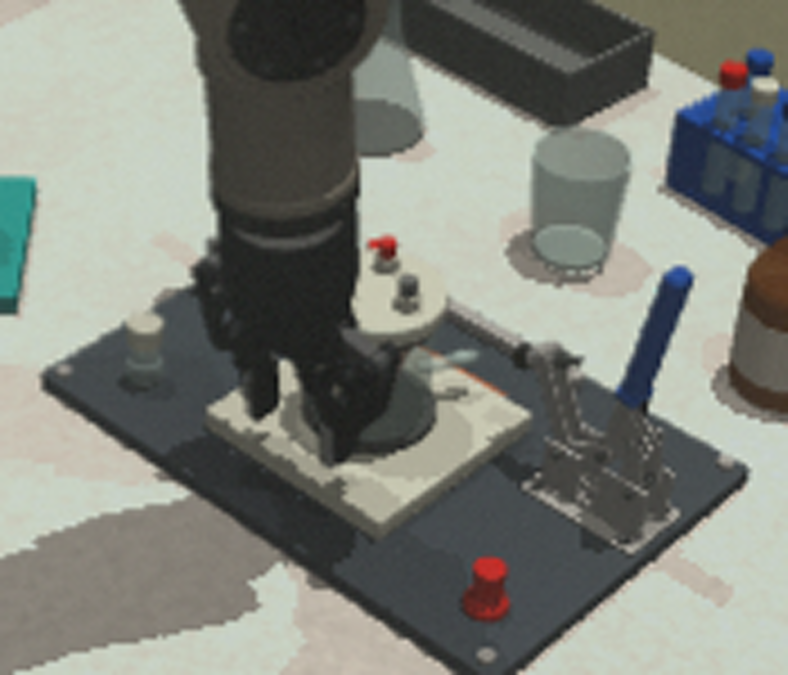

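>>> send_rows(
  motion="-0.5 -0.05 0.5 0 0 0 0.4;-1 -0.1 0.3 0 0 0 0.6;-1 -0.1 0 0 0 0 0.8;-0.8 0 0 0 0 0 0.8;0 0 0 0 0 0 0.8;0 0 0 0 0 0 0.8",
)

```text
t: 6.23
eef_pos: [0.4336, -0.0865, 0.0248]
tool_rot: [0.063, -0.055, 0.996, 0.005]
contact_force: [0.6, 0.5, 0.1]
gripper_width: 0.196
```

>>> send_rows(
  motion="0.3 0 -0.4 0 0 0 0.8;0.3 0 -0.4 0 0 0 0.8;0 0 -0.1 0 0 0 0.8;0 0 0 0 0 0 0.8",
)

```text
t: 6.57
eef_pos: [0.4408, -0.0864, 0.015]
tool_rot: [0.064, -0.055, 0.996, 0.005]
contact_force: [-0.1, -0.5, -0.1]
gripper_width: 0.204
```

Run:
```python
from h import *
o=get_obs(); print(o['eef_pos'],o['tool_rot'],o['contact_force'],inv(P0,o['eef_pos']))
im=read_camera("wrist"); crop(im,0,0,512,384,1.5,"pics/w5.png")
im=read_camera("side"); crop(im,220,150,395,300,4.5,"pics/s5.png")
```

```text
[ 0.44077441 -0.08637872  0.01498744] [ 0.06353731 -0.05546731  0.99642321  0.00521379] [-0.07579703 -0.52756294 -0.07010672] [[-0.14110938 -0.00057185  0.01498744]]
```

View pics/w5.png

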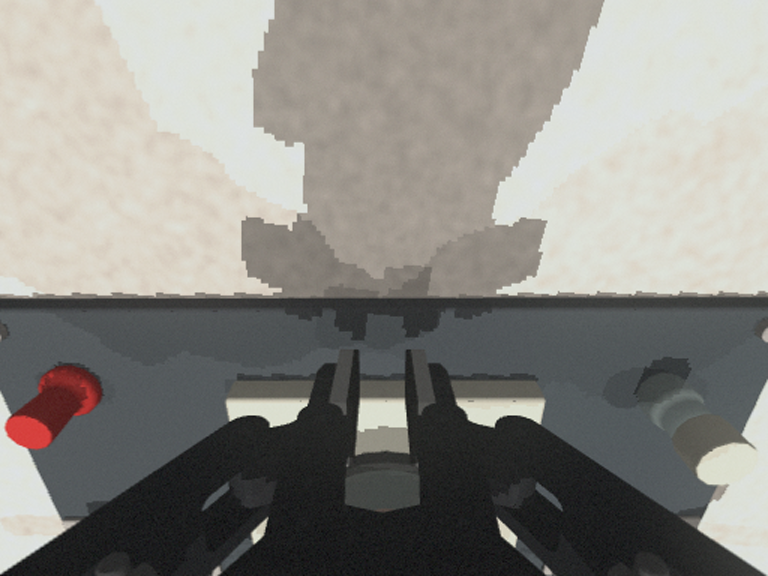

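View pics/s5.png

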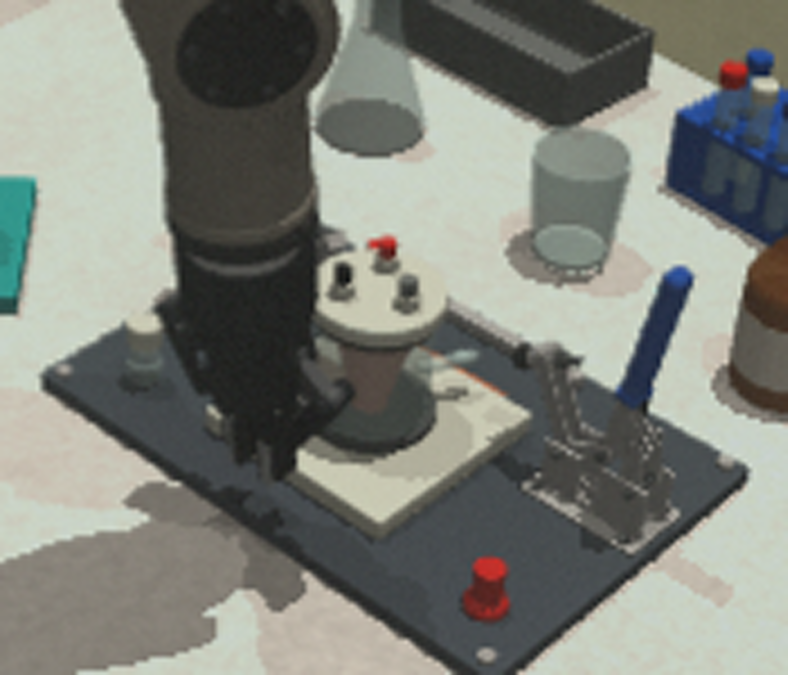

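>>> send_rows(
  motion="0.4 0.04 0 0 0 0 0.8;0.4 0.04 0 0 0 0 0.8;0.3 0.03 0 0 0 0 0.8;0.3 0.03 0 0 0 0 0.8;0.3 0.03 0 0 0 0 0.8;0.3 0.03 0 0 0 0 0.8",
)

```text
t: 7.17
eef_pos: [0.4629, -0.0843, 0.0152]
tool_rot: [0.064, -0.055, 0.996, 0.005]
contact_force: [-0.1, 0.4, 0.3]
gripper_width: 0.198
```

Run:
```python
from h import *
o=get_obs(); print(o['eef_pos'],o['contact_force'],inv(P0,o['eef_pos']))
im=read_camera("wrist"); crop(im,0,0,512,384,1.5,"pics/w6.png")
```

```text
[ 0.4629137  -0.08427665  0.01522708] [-0.14503171  0.4447279   0.31561402] [[-0.1188725  -0.00086842  0.01522708]]
```

View pics/w6.png

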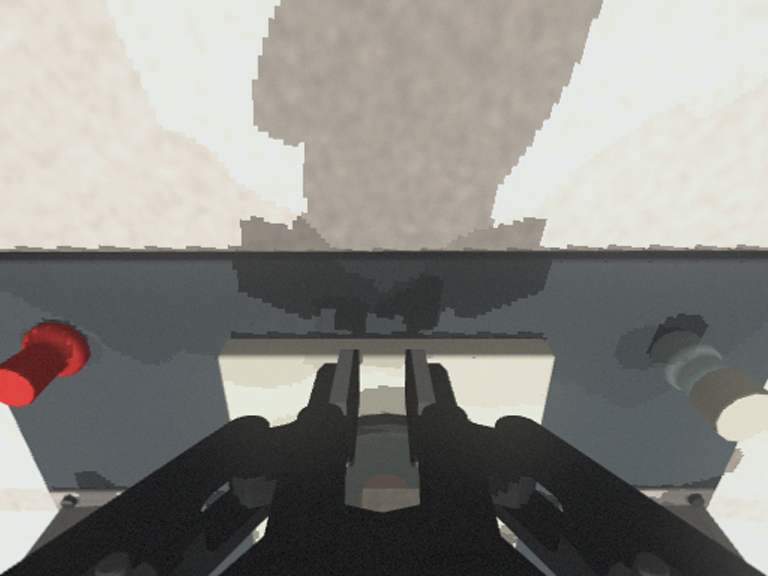

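Run:
```python
from h import *
c=calibration("wrist"); H=c['hand_eye']; M=np.linalg.inv(H); c['R']=M[:3,:3];c['t']=M[:3,3]
for px in [(338,350),(357,350),(405,350),(427,350),(290,354),(312,354)]:
    o,v=ray(np.array(px)/1.5,c)
    for z in(0,-.005,-.01,-.015,-.02): print(px,z,(o+v[0]*((z-o[2])/v[0][2])).round(4))
```

```text
(338, 350) 0 [-0.0047 -0.0187  0.    ]
(338, 350) -0.005 [-0.0022 -0.0181 -0.005 ]
(338, 350) -0.01 [ 0.0003 -0.0176 -0.01  ]
(338, 350) -0.015 [ 0.0028 -0.017  -0.015 ]
(338, 350) -0.02 [ 0.0053 -0.0164 -0.02  ]
(357, 350) 0 [-0.0047 -0.0104  0.    ]
(357, 350) -0.005 [-0.0022 -0.01   -0.005 ]
(357, 350) -0.01 [ 0.0003 -0.0097 -0.01  ]
(357, 350) -0.015 [ 0.0028 -0.0094 -0.015 ]
(357, 350) -0.02 [ 0.0053 -0.0091 -0.02  ]
(405, 350) 0 [-0.0046  0.0107  0.    ]
(405, 350) -0.005 [-0.0022  0.0104 -0.005 ]
(405, 350) -0.01 [ 0.0003  0.0101 -0.01  ]
(405, 350) -0.015 [ 0.0028  0.0098 -0.015 ]
(405, 350) -0.02 [ 0.0053  0.0095 -0.02  ]
(427, 350) 0 [-0.0046  0.0203  0.    ]
(427, 350) -0.005 [-0.0022  0.0197 -0.005 ]
(427, 350) -0.01 [ 0.0003  0.0192 -0.01  ]
(427, 350) -0.015 [ 0.0028  0.0186 -0.015 ]
(427, 350) -0.02 [ 0.0053  0.018  -0.02  ]
(290, 354) 0 [-0.0066 -0.0398  0.    ]
(290, 354) -0.005 [-0.0041 -0.0387 -0.005 ]
(290, 354) -0.01 [-0.0015 -0.0375 -0.01  ]
(290, 354) -0.015 [ 0.001  -0.0363 -0.015 ]
(290, 354) -0.02 [ 0.0036 -0.0351 -0.02  ]
(312, 354) 0 [-0.0066 -0.0302  0.    ]
(312, 354) -0.005 [-0.0041 -0.0293 -0.005 ]
(312, 354) -0.01 [-0.0015 -0.0284 -0.01  ]
(312, 354) -0.015 [ 0.001  -0.0275 -0.015 ]
(312, 354) -0.02 [ 0.0036 -0.0266 -0.02  ]
```

Run:
```python
from h import *
cs=calibration("side"); im=read_camera("side")
o=get_obs(); q=o['tool_rot'];R=Rt.from_quat([q[1],q[2],q[3],q[0]]).as_matrix()
for z in(0,-.01,-.02,-.03):
  for x in (-.011,.011):
    p=[proj(o['eef_pos']+R@np.array([x,y,z]),cs)[0] for y in(-.0085,-.018)]
    print(z,x,[((a-[240,190])*7).round() for a in p], (o['eef_pos']+R@np.array([x,0,z]))[2].round(4))
crop(im,240,190,340,270,7,"pics/s6.png")
```

```text
0 -0.011 [array([348., 462.]), array([367., 474.])] 0.0167
0 0.011 [array([308., 494.]), array([327., 507.])] 0.0139
-0.01 -0.011 [array([347., 443.]), array([366., 456.])] 0.0266
-0.01 0.011 [array([307., 476.]), array([326., 489.])] 0.0238
-0.02 -0.011 [array([346., 425.]), array([365., 437.])] 0.0365
-0.02 0.011 [array([306., 458.]), array([325., 470.])] 0.0337
-0.03 -0.011 [array([345., 406.]), array([364., 419.])] 0.0465
-0.03 0.011 [array([304., 439.]), array([323., 452.])] 0.0437
```

View pics/s6.png

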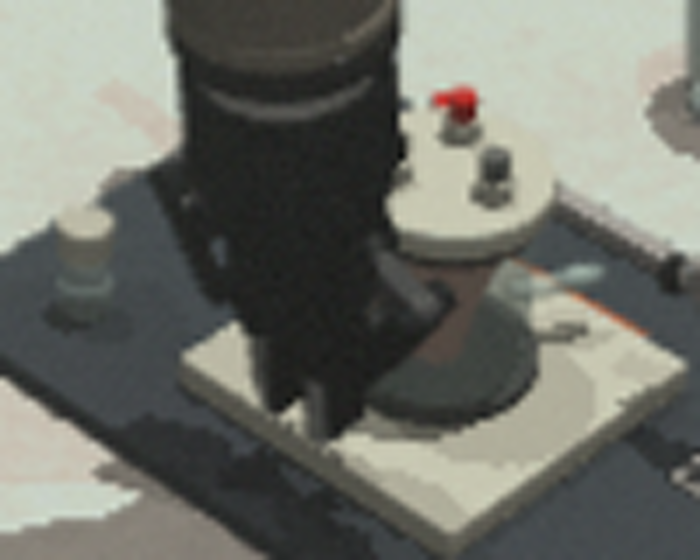

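>>> send_rows(
  motion="-0.5 -0.05 0.2 0 0 0 1;-0.8 -0.08 0 0 0 0 1;-0.7 -0.05 0 0 0 0 1;0 0 0 0 0 0 1;0 0 0 0 0 0 1;0 0 0 0 0 0 1",
)

```text
t: 7.77
eef_pos: [0.439, -0.0863, 0.0173]
tool_rot: [0.063, -0.055, 0.996, 0.005]
contact_force: [0.3, -0.4, -0.3]
gripper_width: 0.004
```

```bash
cat > look.py <<'E'
from h import *
import sys
n=sys.argv[1]
cs=calibration("side"); o=get_obs(); im=read_camera("side")
q=o['tool_rot'];R=Rt.from_quat([q[1],q[2],q[3],q[0]]).as_matrix()
print(o['eef_pos'],o['contact_force'],o['gripper_width'],inv(P0,o['eef_pos']))
for z in(0,-.01,-.02,-.03):
    p=proj(o['eef_pos']+R@np.array([.011,-.007,z]),cs)[0]
    print(z,((p-[240,190])*7).round(), (o['eef_pos']+R@np.array([.011,0,z]))[2].round(4))
crop(im,240,190,340,270,7,f"pics/s{n}.png")
im=read_camera("wrist"); crop(im,0,0,512,384,1.5,f"pics/w{n}.png")
E
python3 look.py 7
```

```text
[ 0.43902029 -0.08627289  0.01732937] [ 0.33554325 -0.38354861 -0.25366748] 0.0043969460136411035 [[-0.14284188 -0.00027756  0.01732937]]
0 [259. 518.] 0.0159
-0.01 [258. 500.] 0.0259
-0.02 [256. 481.] 0.0358
-0.03 [255. 463.] 0.0457
```

View pics/s7.png

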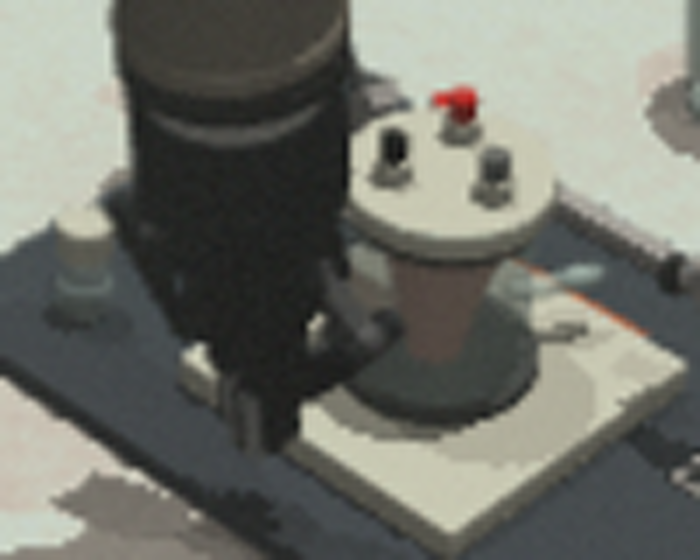

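View pics/w7.png

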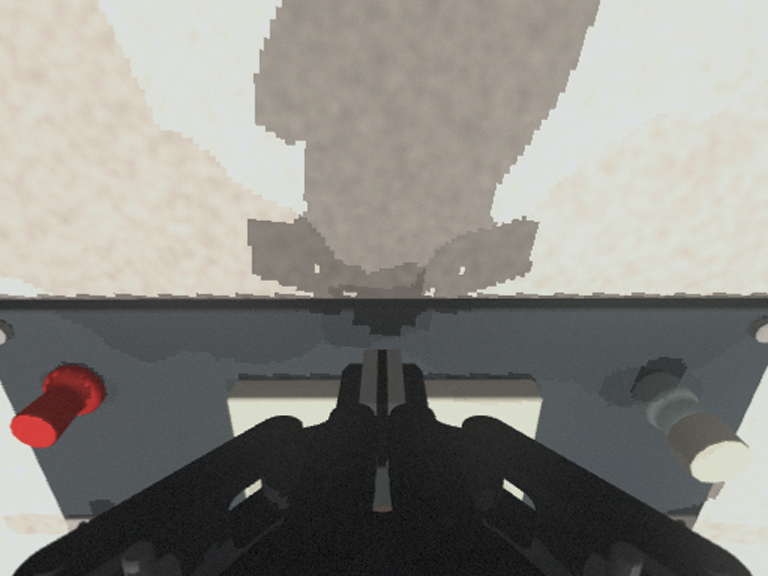

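>>> send_rows(
  motion="0 0 -0.7 0 0 0 0.75;0 0 -0.7 0 0 0 0.75;0 0 -0.5 0 0 0 0.75;0 0 0 0 0 0 0.75",
)

```text
t: 8.2
eef_pos: [0.4408, -0.086, -0.0034]
tool_rot: [0.064, -0.056, 0.996, 0.005]
contact_force: [-0.4, 0.5, 0.0]
gripper_width: 0.249
```

```bash
python3 look.py 8
```

```text
[ 0.44075817 -0.08601508 -0.00336292] [-0.4315242   0.47547785  0.03266991] 0.2494376108441306 [[-0.14108633 -0.00020858 -0.00336292]]
0 [261. 557.] -0.0048
-0.01 [259. 539.] 0.0051
-0.02 [258. 521.] 0.0151
-0.03 [256. 503.] 0.025
```

View pics/s8.png

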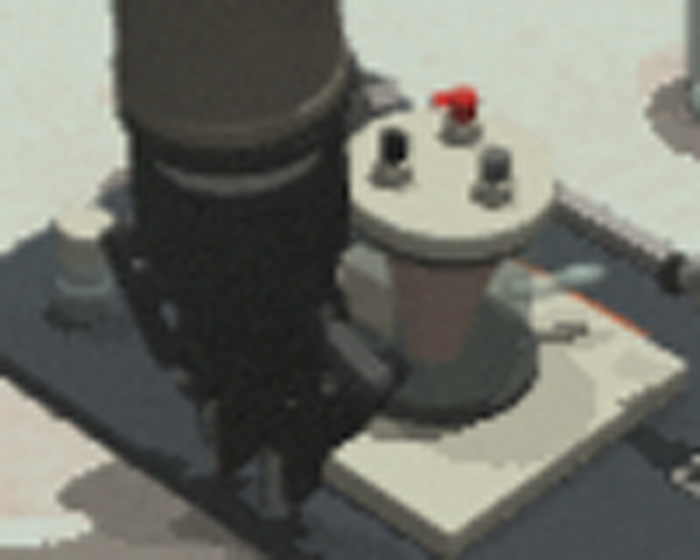

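View pics/w8.png

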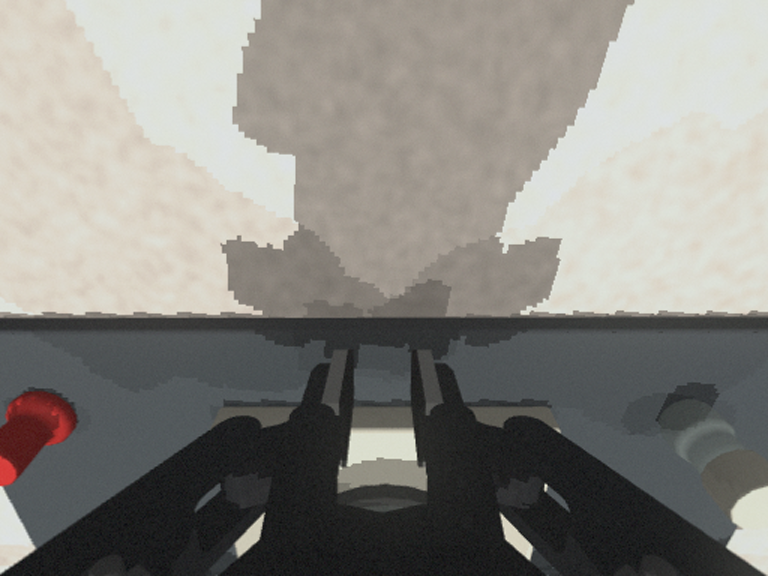

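>>> send_rows(
  motion="0 0 -0.4 0 0 0 0.75;0 0 -0.3 0 0 0 0.75;0 0 -0.3 0 0 0 0.75;0 0 0 0 0 0 0.75",
)

```text
t: 8.63
eef_pos: [0.4414, -0.0863, -0.0136]
tool_rot: [0.065, -0.056, 0.996, 0.005]
contact_force: [-1.4, 0.8, 0.4]
gripper_width: 0.249
```

>>> send_rows(
  motion="0.4 0.04 0 0 0 0 0.75;0.3 0.03 0 0 0 0 0.75;0.3 0.03 0 0 0 0 0.75;0.2 0.02 0 0 0 0 0.75;0.2 0.02 0 0 0 0 0.75",
)

```text
t: 9.05
eef_pos: [0.4566, -0.0848, -0.0135]
tool_rot: [0.064, -0.055, 0.996, 0.005]
contact_force: [-4.0, -0.7, 0.8]
gripper_width: 0.251
```

```bash
python3 look.py 9
```

```text
[ 0.45658631 -0.08480779 -0.01353808] [-4.04102202 -0.68999427  0.77856559] 0.25066768379018306 [[-0.12522027 -0.00071444 -0.01353808]]
0 [290. 558.] -0.015
-0.01 [288. 540.] -0.005
-0.02 [287. 522.] 0.0049
-0.03 [286. 504.] 0.0148
```

View pics/s9.png

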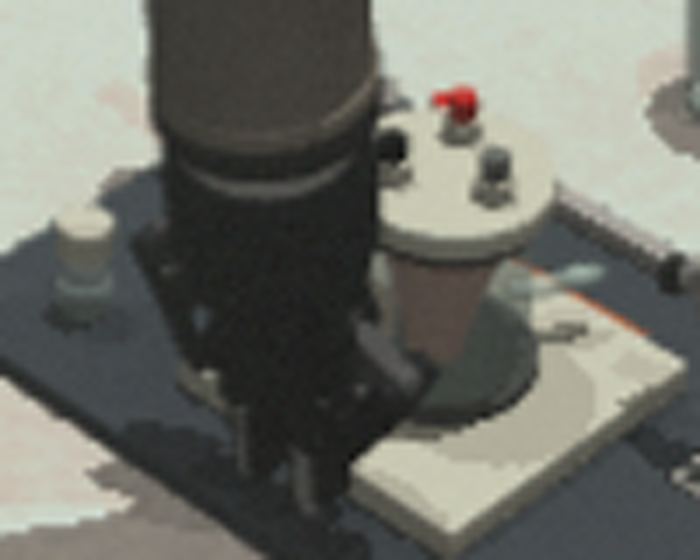

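View pics/w9.png

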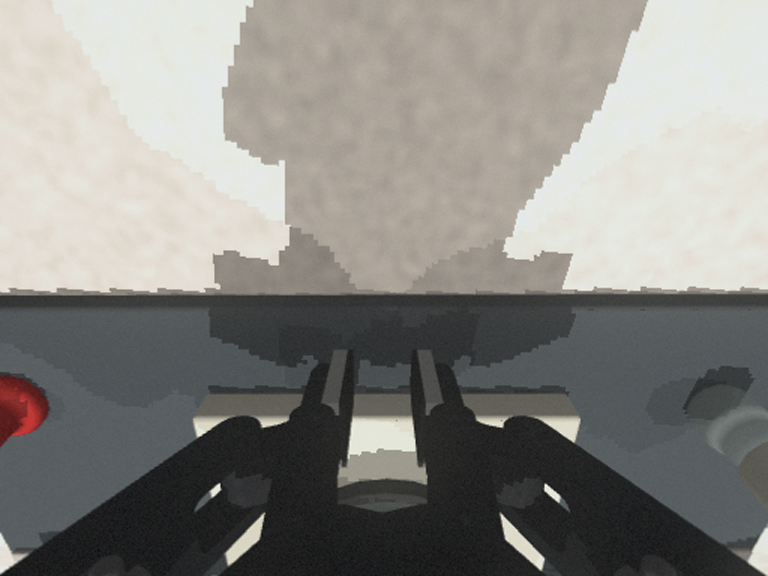

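>>> send_rows(
  motion="0.3 0.033 0 0 0 0 0.75;0.3 0.033 0 0 0 0 0.75;0.3 0.033 0 0 0 0 0.75;0.3 0.033 0 0 0 0 0.75;0.3 0.033 0 0 0 0 0.75;0.3 0.033 0 0 0 0 0.75;0.3 0.033 0 0 0 0 0.75;0.3 0.033 0 0 0 0 0.75",
)

```text
t: 9.82
eef_pos: [0.4564, -0.0843, -0.0147]
tool_rot: [0.046, -0.052, 0.998, 0.01]
contact_force: [-9.6, -1.9, 14.7]
gripper_width: 0.245
```

```bash
python3 look.py 10
```

```text
[ 0.45638473 -0.08433243 -0.01473943] [-9.58199409 -1.94529051 14.71436073] 0.2450714685363861 [[-0.12536944 -0.00022012 -0.01473943]]
0 [288. 559.] -0.0158
-0.01 [288. 541.] -0.0058
-0.02 [287. 522.] 0.0042
-0.03 [287. 504.] 0.0141
```

View pics/s10.png

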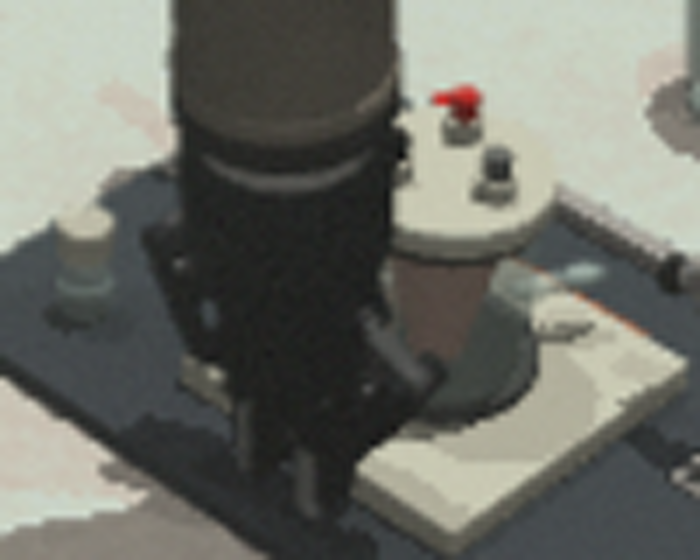

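View pics/w10.png

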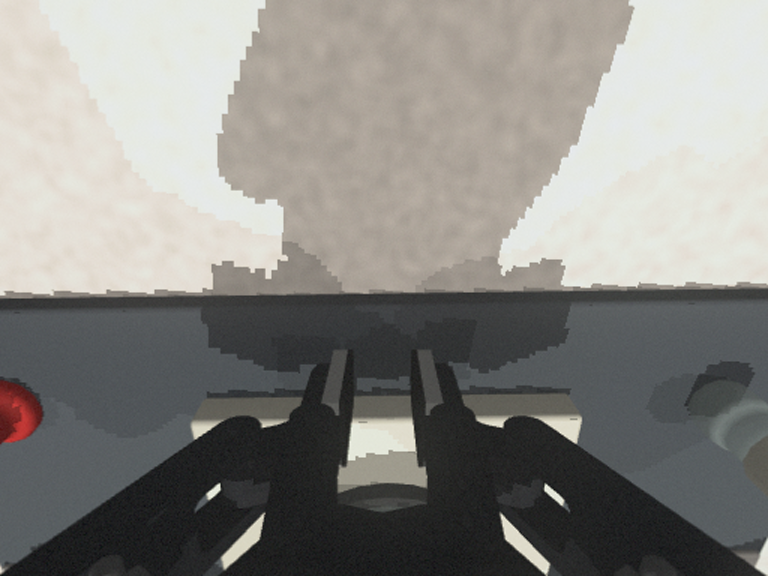

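>>> send_rows(
  motion="-0.3 -0.03 0.3 0 0 0 0.75;-0.2 -0.02 0.3 0 -0.5 0 0.75;0 0 0 0 -1 0 0.75;0 0 0 0 0 0 0.75",
)

```text
t: 10.25
eef_pos: [0.4511, -0.0851, -0.0079]
tool_rot: [0.06, -0.052, 0.997, 0.009]
contact_force: [-0.8, 0.5, -0.2]
gripper_width: 0.249
```

```bash
python3 look.py 11
python3 - <<'E'
from h import *
ct=calibration("top"); crop(read_camera("top"),220,130,350,225,6,"pics/t11.png")
E
```

```text
[ 0.45111945 -0.08514245 -0.00790791] [-0.79745606  0.54629867 -0.19648034] 0.24851802834891437 [[-0.13069136 -0.00045787 -0.00790791]]
0 [279. 553.] -0.0092
-0.01 [278. 535.] 0.0007
-0.02 [277. 517.] 0.0106
-0.03 [276. 499.] 0.0205
```

View pics/s11.png

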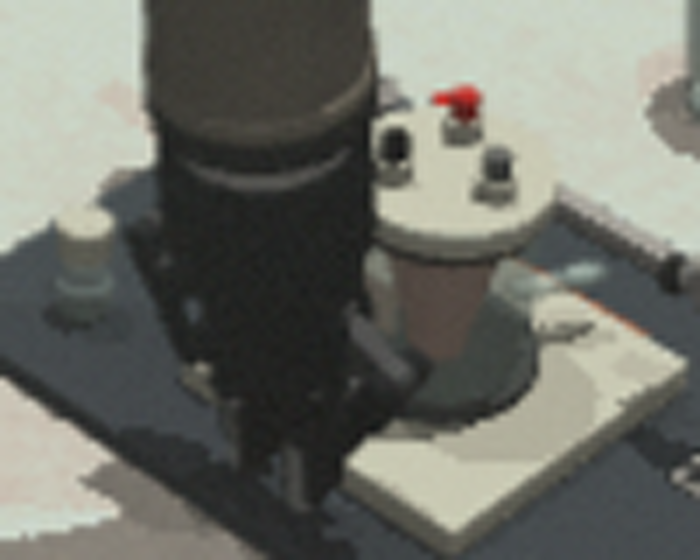

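View pics/t11.png

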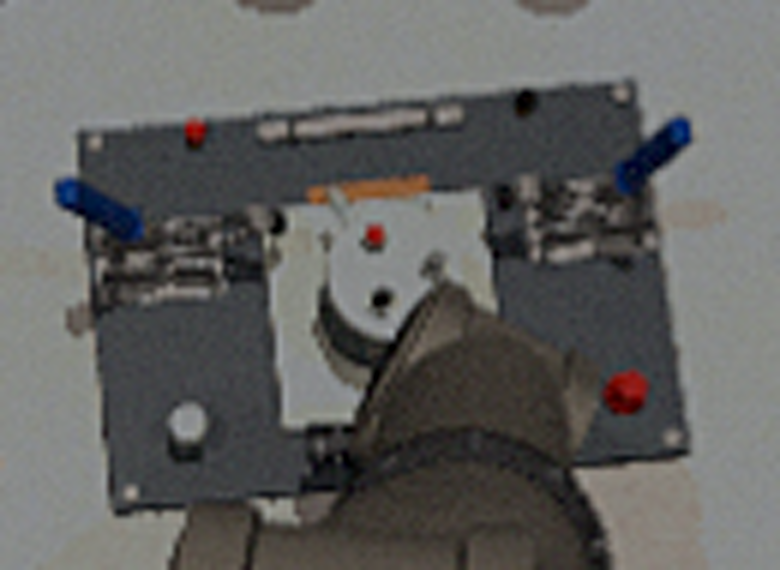

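>>> send_rows(
  motion="0.3 0.03 0 0 0 0 0.75;0.3 0.03 0 0 0 0 0.75;0.3 0.03 0 0 0 0 0.75",
)

```text
t: 10.65
eef_pos: [0.4578, -0.084, -0.0087]
tool_rot: [0.056, -0.052, 0.997, 0.01]
contact_force: [-10.4, -1.9, 7.8]
gripper_width: 0.255
```

>>> send_rows(
  motion="0.3 0.03 0 0 0 0 0.75;0.3 0.03 0 0 0 0 0.75",
)

```text
t: 10.82
eef_pos: [0.4576, -0.0834, -0.0102]
tool_rot: [0.05, -0.051, 0.997, 0.011]
contact_force: [-8.7, -1.1, 6.2]
gripper_width: 0.249
```

```bash
python3 look.py 12
```

```text
[ 0.45755019 -0.08337583 -0.01022459] [-8.68770937 -1.05000862  6.16573489] 0.2488903508931946 [[-0.12410766  0.00060528 -0.01022459]]
0 [289. 548.] -0.0113
-0.01 [289. 530.] -0.0014
-0.02 [288. 511.] 0.0086
-0.03 [287. 493.] 0.0185
```

View pics/s12.png

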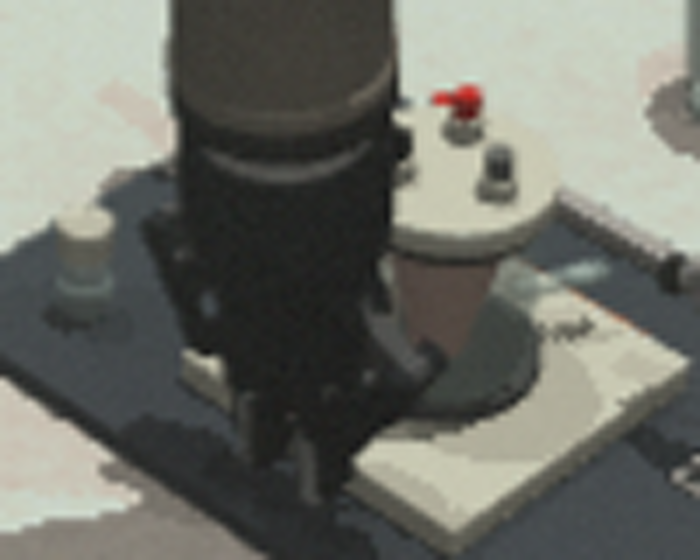

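View pics/w12.png

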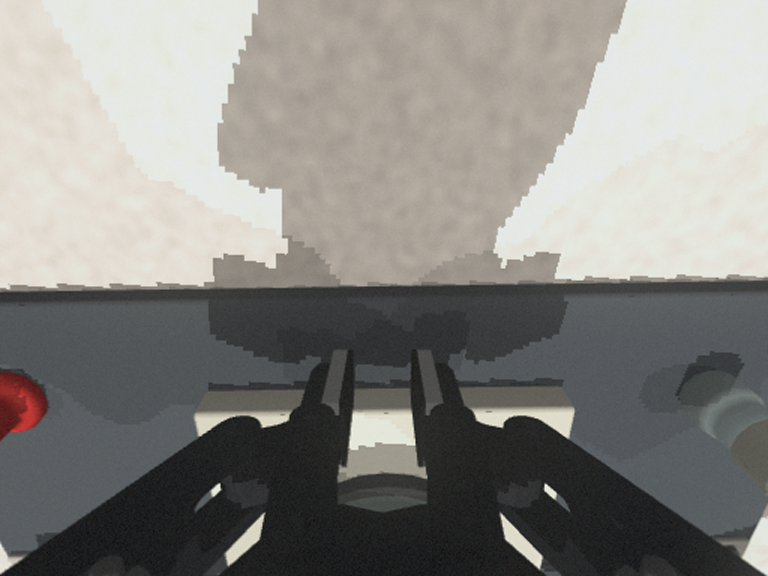

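Run:
```python
import cv2,numpy as np
a=cv2.imread("pics/s7.png",0).astype(np.float32)
for n in [8,9,10,11,12]:
    b=cv2.imread(f"pics/s{n}.png",0).astype(np.float32)
    for nm,(x0,y0,x1,y1) in dict(port=(430,70,520,210),lidright=(480,110,580,260),noz=(540,240,620,300),footR=(600,310,700,450),footF=(390,480,520,560),bg=(640,60,700,280),vial=(40,190,120,340)).items():
        s,r=cv2.phaseCorrelate(a[y0:y1,x0:x1].copy(),b[y0:y1,x0:x1].copy(),cv2.createHanningWindow((x1-x0,y1-y0),cv2.CV_32F)); print(n,nm,np.round(s,1),round(r,2))
```

```text
8 port [ 0.1 -0. ] 1.03
8 lidright [ 0.1 -0. ] 0.96
8 noz [-0.   0.2] 0.89
8 footR [-0.1 -0.1] 0.97
8 footF [ 0.6 -0.1] 0.88
8 bg [0.  0.5] 0.95
8 vial [0.1 0. ] 0.63
9 port [0. 0.] 1.0
9 lidright [-0. -0.] 0.88
9 noz [0.1 0. ] 0.86
9 footR [ 0. -0.] 0.91
9 footF [ 0.4 -0.2] 0.75
9 bg [0.1 0.6] 0.96
9 vial [0.1 0.2] 0.79
10 port [0.1 0.3] 0.73
10 lidright [-0. -0.] 0.73
10 noz [0.3 0.1] 0.63
10 footR [-0.   0.1] 0.86
10 footF [ 0.4 -0.1] 0.68
10 bg [-0.1  0.5] 0.97
10 vial [-0. -0.] 0.74
11 port [-0.  0.] 0.71
11 lidright [ 0. -0.] 0.74
11 noz [ 0.4 -0.1] 0.7
11 footR [ 0.1 -0. ] 0.85
11 footF [ 0.4 -0.1] 0.66
11 bg [-0.1  0.6] 0.98
11 vial [-0.1 -0.1] 0.65
12 port [ 0.1 -0. ] 0.55
12 lidright [0. 0.] 0.53
12 noz [ 0.1 -0.2] 0.45
12 footR [ 0. -0.] 0.7
12 footF [ 0.5 -0.4] 0.45
12 bg [-0.   0.4] 1.02
12 vial [0.1 0.1] 0.69
```

>>> send_rows(
  motion="0.5 0.05 0.15 0 -0.6 0 0.75;0.5 0.05 0.15 0 -0.6 0 0.75;0.5 0.05 0.1 0 -0.6 0 0.75",
)

```text
t: 11.17
eef_pos: [0.4661, -0.0816, -0.0088]
tool_rot: [0.06, -0.051, 0.997, 0.011]
contact_force: [-3.3, -0.6, -2.2]
gripper_width: 0.249
```

```bash
python3 look.py 13
```

```text
[ 0.46610946 -0.08156736 -0.00884371] [-3.2731302  -0.61205959 -2.23607375] 0.24910399383313464 [[-0.11540332  0.00148061 -0.00884371]]
0 [303. 533.] -0.0102
-0.01 [303. 515.] -0.0002
-0.02 [302. 497.] 0.0097
-0.03 [301. 479.] 0.0196
```

View pics/s13.png

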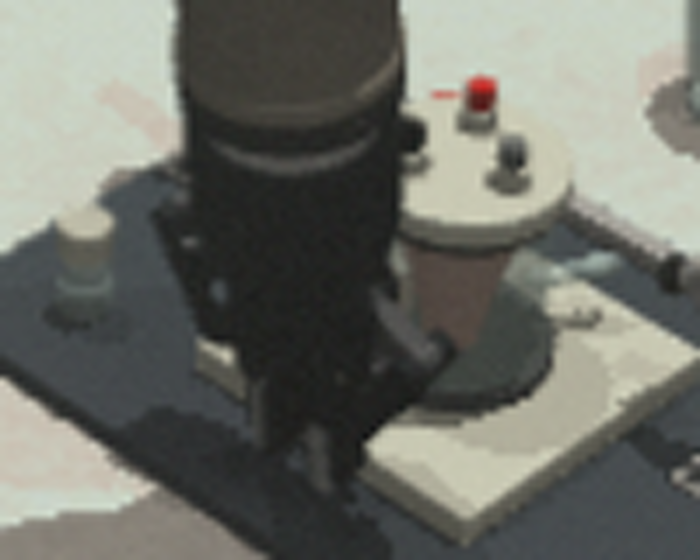

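View pics/w13.png

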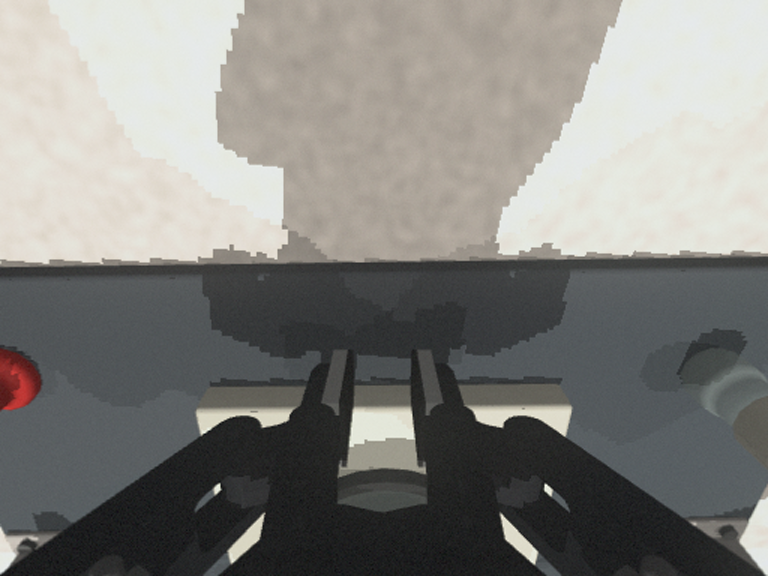

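>>> send_rows(
  motion="0.5 0.04 0.08 0 -0.5 0 0.75;0.5 0.04 0.08 0 -0.5 0 0.75;0.5 0.04 0.08 0 -0.5 0 0.75;0.5 0.04 0.08 0 -0.5 0 0.75",
)

```text
t: 11.6
eef_pos: [0.4871, -0.0794, -0.0059]
tool_rot: [0.078, -0.052, 0.996, 0.01]
contact_force: [-3.4, -1.0, -2.1]
gripper_width: 0.252
```

>>> send_rows(
  motion="0.4 0.04 -0.05 0 -0.2 0 0.75;0.4 0.04 -0.05 0 -0.2 0 0.75;0.4 0.04 0 0 -0.2 0 0.75",
)

```text
t: 11.85
eef_pos: [0.4979, -0.0783, -0.0067]
tool_rot: [0.082, -0.051, 0.995, 0.011]
contact_force: [-7.9, -0.4, 4.9]
gripper_width: 0.251
```

```bash
python3 look.py 14
```

```text
[ 0.49790095 -0.07825086 -0.00668117] [-7.91347704 -0.35486059  4.89780217] 0.2508617985266255 [[-0.08343957  0.00135098 -0.00668117]]
0 [361. 490.] -0.0085
-0.01 [360. 473.] 0.0014
-0.02 [358. 456.] 0.0112
-0.03 [357. 439.] 0.0211
```

View pics/s14.png

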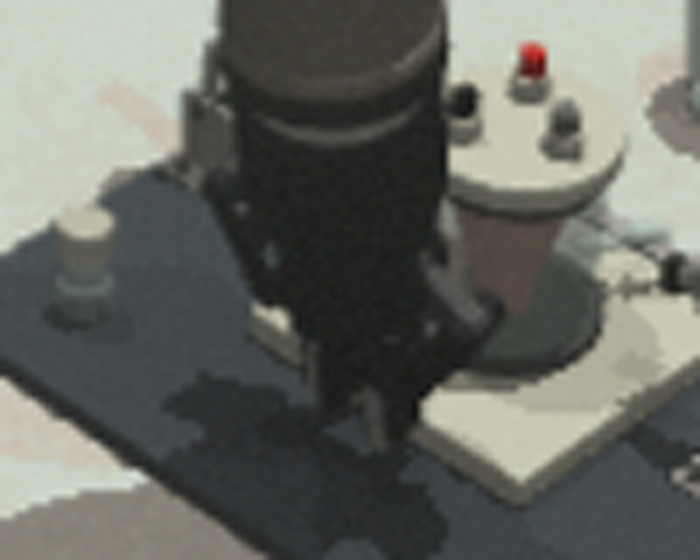

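View pics/w14.png

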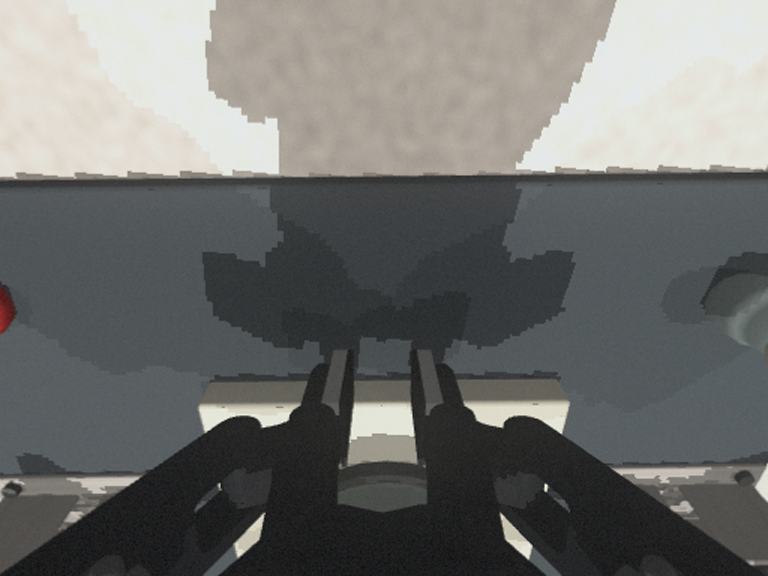

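Run:
```python
from h import *
c=wcal(get_obs())
for p,z in [((201,406),.027),((570,404),.027),((213,379),.012),((557,375),.012),((150,180),.012),((600,174),.012)]:
    print(p,inv(P0,atz(np.array(p)/1.5,z,c))[0].round(4))
```

```text
(201, 406) [-0.0769 -0.0655  0.027 ]
(570, 404) [-0.0758  0.0717  0.027 ]
(213, 379) [-0.0771 -0.0661  0.012 ]
(557, 375) [-0.0773  0.0722  0.012 ]
(150, 180) [-0.1567 -0.0711  0.012 ]
(600, 174) [-0.1577  0.0709  0.012 ]
```

>>> send_rows(
  motion="0.4 0.04 0.12 0 -0.3 0 0.75;0.4 0.04 0.1 0 -0.3 0 0.75",
)

```text
t: 12.12
eef_pos: [0.5067, -0.0775, -0.0045]
tool_rot: [0.087, -0.051, 0.995, 0.011]
contact_force: [-12.4, -4.7, 0.3]
gripper_width: 0.252
```

>>> send_rows(
  motion="0.4 0.04 0.1 0 -0.3 0 0.75;0.4 0.04 0.1 0 -0.3 0 0.75",
)

```text
t: 12.28
eef_pos: [0.5066, -0.0775, -0.0048]
tool_rot: [0.086, -0.05, 0.995, 0.012]
contact_force: [-14.4, -2.2, 7.2]
gripper_width: 0.252
```

```bash
python3 look.py 15
```

```text
[ 0.50662223 -0.07750684 -0.00480435] [-14.36098527  -2.21847454   7.21099191] 0.25155571555006795 [[-0.07468891  0.00115059 -0.00480435]]
0 [377. 477.] -0.0067
-0.01 [375. 460.] 0.0032
-0.02 [374. 442.] 0.013
-0.03 [373. 425.] 0.0229
```

View pics/w15.png

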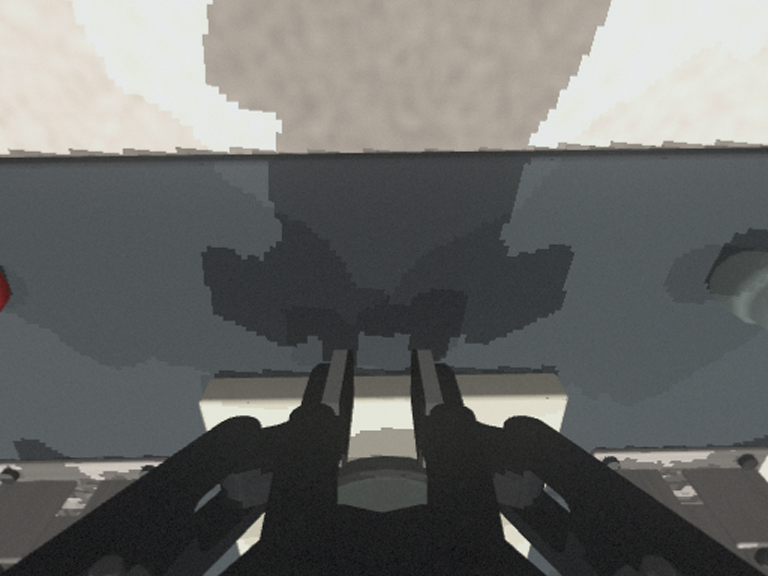

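>>> send_rows(
  motion="0.5 0.05 0.1 0 -0.3 0 0.75;0.5 0.05 0.1 0 -0.3 0 0.75;0 0 0 0 0 0 0.75",
)

```text
t: 12.63
eef_pos: [0.5052, -0.0779, -0.0054]
tool_rot: [0.082, -0.048, 0.995, 0.013]
contact_force: [-0.0, -0.1, -1.2]
gripper_width: 0.252
```

Run:
```python
from h import *
o=get_obs();c=wcal(o);print(o['eef_pos'],o['contact_force'],inv(P0,o['eef_pos']))
im=read_camera("wrist");crop(im,0,0,512,384,1.5,"pics/w16.png")
im=read_camera("side"); crop(im,220,150,395,300,4.5,"pics/s16.png")
```

```text
[ 0.50520553 -0.07793776 -0.00544719] [-0.01517364 -0.14927965 -1.23629021] [[-0.0761438   0.00087489 -0.00544719]]
```

View pics/s16.png

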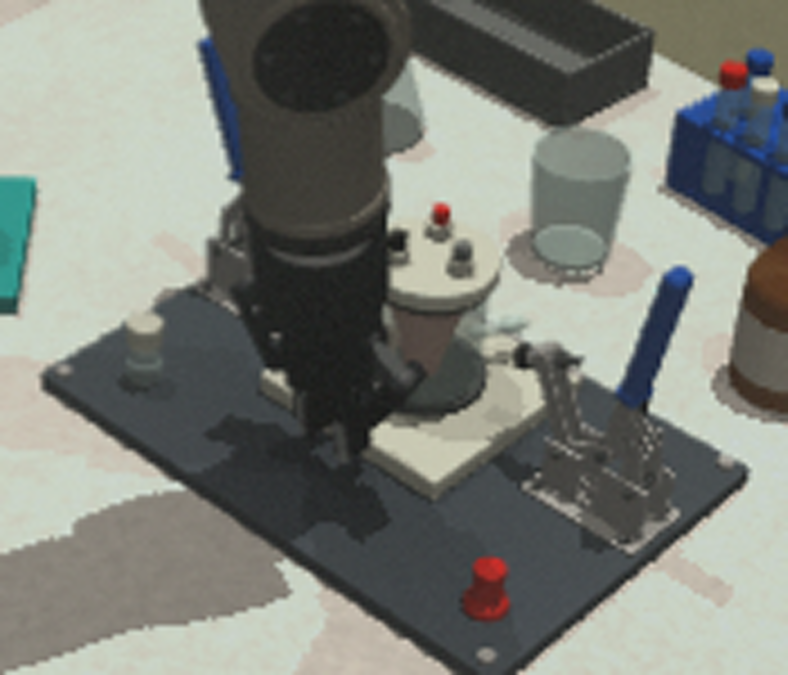

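>>> send_rows(
  motion="-0.8 -0.08 0.1 0 0 0 0.75;-1 -0.1 0.3 0 0 0 0.75;-1 -0.1 1 0 1 0 1;-1 -0.1 3 0 1 0 1;0 0 4 0 1 0 1;0 0 4 0 1 0 1;0 0 4 0 1 0 1;0 0 4 0 1 0 1;0 0 4 0 1 0 1;0 0 3 0 1 0 1;0 0 0 0 0 0 1",
)

```text
t: 13.65
eef_pos: [0.474, -0.083, 0.2885]
tool_rot: [0.027, -0.047, 0.998, 0.016]
contact_force: [1.0, 0.4, -0.3]
gripper_width: -0.0
```

Run:
```python
from h import *
o=get_obs();print(repr(o['eef_pos']),repr(o['tool_rot']))
im=read_camera("wrist");crop(im,0,0,512,384,1.5,"pics/w17.png")
im=read_camera("top"); crop(im,220,130,350,225,6,"pics/t17.png")
im=read_camera("side"); crop(im,220,150,395,300,4.5,"pics/s17.png")
```

```text
array([ 0.47404976, -0.08296339,  0.28853386]) array([ 0.02692764, -0.04687455,  0.99841353,  0.01575119])
```

View pics/w17.png

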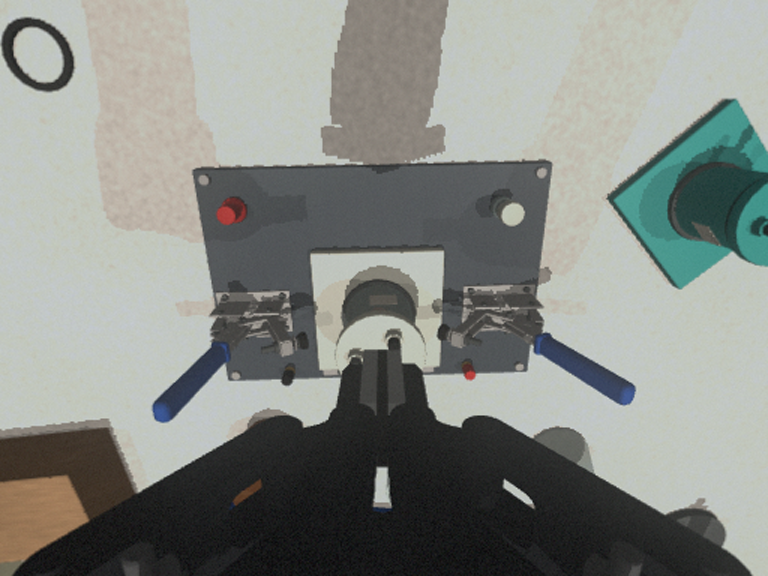

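View pics/t17.png

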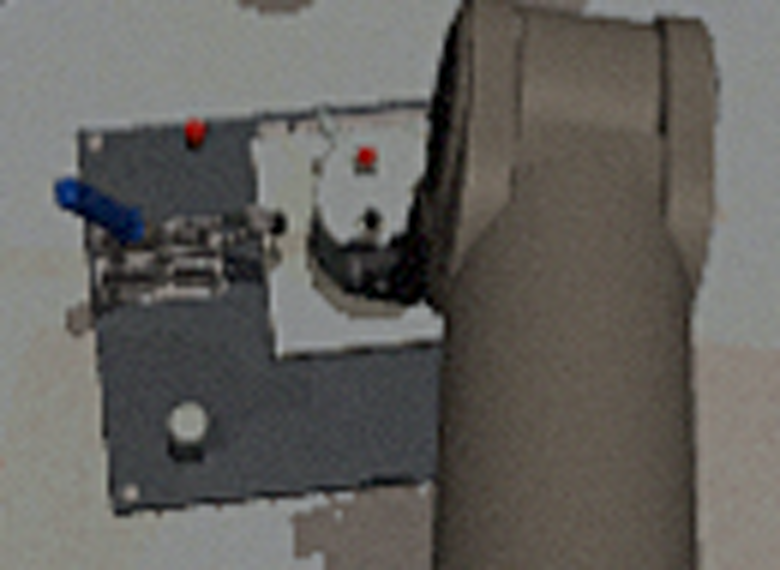

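View pics/s17.png

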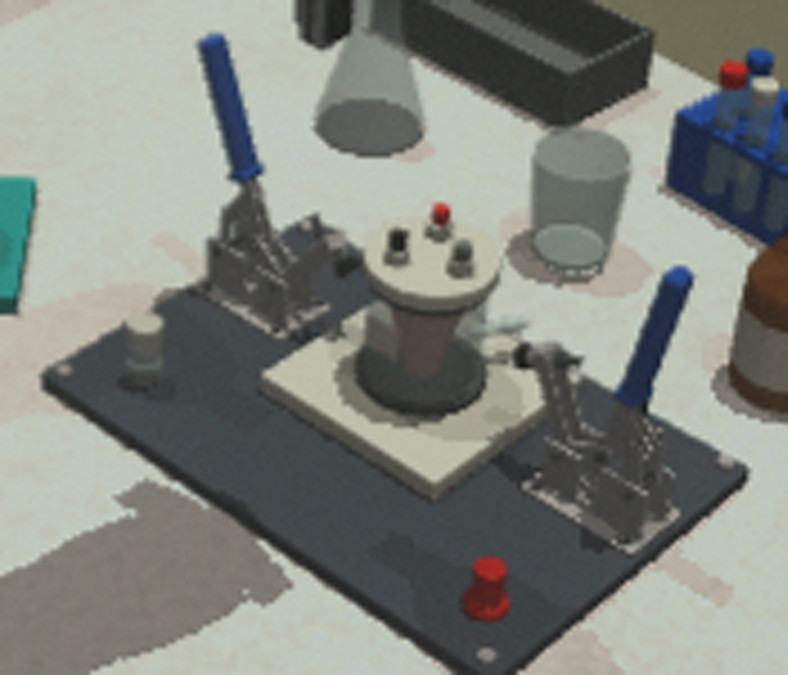

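Run:
```python
from h import *
o=get_obs();c=wcal(o)
for p,z in [((310,250),.027),((443,248),.027),((193,170),.012),((551,161),.012),((527,371),.012),((323,374),.027),((342,374),.022)]:
    print(p,inv(P0,atz(np.array(p)/1.5,z,c))[0].round(4))
T=lambda p:(np.array(p,float)+.5)/6-.5+[220,130]
S=lambda p:(np.array(p,float)+.5)/4.5-.5+[220,150]
print("top FL,BL",inv(P0,atz(T([(277,354),(255,138)]),.027,calibration("top"))).round(4))
print("side FL,FR,R",inv(P0,atz(S([(263,378),(434,487),(550,407)]),.027,calibration("side"))).round(4))
```

```text
(310, 250) [-0.0826 -0.065   0.027 ]
(443, 248) [-0.0818  0.0699  0.027 ]
(193, 170) [-0.1611 -0.1745  0.012 ]
(551, 161) [-0.1641  0.1763  0.012 ]
(527, 371) [0.0752 0.1779 0.012 ]
(323, 374) [ 0.0624 -0.0608  0.027 ]
(342, 374) [ 0.0662 -0.0398  0.022 ]
top FL,BL [[-0.0698  0.0698  0.027 ]
 [ 0.0694  0.0688  0.027 ]]
side FL,FR,R [[-0.0718  0.0677  0.027 ]
 [-0.0723 -0.0691  0.027 ]
 [ 0.0335 -0.0711  0.027 ]]
```

>>> send_rows(
  motion="1.8 3.2 0 -0.4 0.6 0 1;1.8 3.2 0 -0.4 0.6 0 1;1.8 3.2 0 -0.4 0.6 0 1;1.8 3.2 0 -0.4 0.6 0 1;1.8 3.2 0 -0.4 0.6 0 1;0 0 0 0 0 0 1;0 0 0 0 0 0 1",
)

```text
t: 14.38
eef_pos: [0.5545, 0.0824, 0.2681]
tool_rot: [-0.014, -0.043, 0.999, -0.002]
contact_force: [-2.0, -1.5, -0.3]
gripper_width: -0.003
```

```bash
cat > st.py <<'E'
from h import *
o=get_obs(); q=o['tool_rot'];R=Rt.from_quat([q[1],q[2],q[3],q[0]]).as_matrix()
print("TCP fix",inv(P0,o['eef_pos'])[0].round(4),"tip fix",inv(P0,o['eef_pos']+R@[0,0,-.031])[0].round(4),"world",o['eef_pos'].round(4),"F",o['contact_force'].round(1))
print("zax",R[:,2].round(3),"jaw yaw",np.arctan2(-R[0,1],R[1,1]).round(3))
E
python3 st.py
```

```text
TCP fix [-0.0099  0.1549  0.2681] tip fix [-0.009   0.155   0.2991] world [0.5545 0.0824 0.2681] F [-2.  -1.5 -0.3]
zax [-0.027 -0.005 -1.   ] jaw yaw 0.086
```

>>> send_rows(
  motion="0.4 -0.2 -3 0 -0.5 0 1;0.4 -0.2 -3 0 -0.5 0 1;0.3 0 -3 0 -0.5 0.5 1;0 0 -2.5 0 0 0.5 1;0 0 -1.5 0 0 0 1;0 0 0 0 0 0 1",
)

```text
t: 14.88
eef_pos: [0.5593, 0.0743, 0.1258]
tool_rot: [-0.004, -0.052, 0.999, -0.003]
contact_force: [0.5, 0.4, -0.3]
gripper_width: 0.0
```

```bash
python3 st.py
python3 - <<'E'
from h import *
o=get_obs()
im=read_camera("wrist");crop(im,0,0,512,384,1.5,"pics/w18.png")
im=read_camera("side"); crop(im,220,130,395,280,4.5,"pics/s18.png")
im=read_camera("top"); crop(im,220,130,350,225,6,"pics/t18.png")
E
```

```text
TCP fix [-0.006   0.1464  0.1258] tip fix [-0.0057  0.1466  0.1568] world [0.5593 0.0743 0.1258] F [ 0.5  0.4 -0.3]
zax [-0.007 -0.007 -1.   ] jaw yaw 0.103
```

View pics/w18.png

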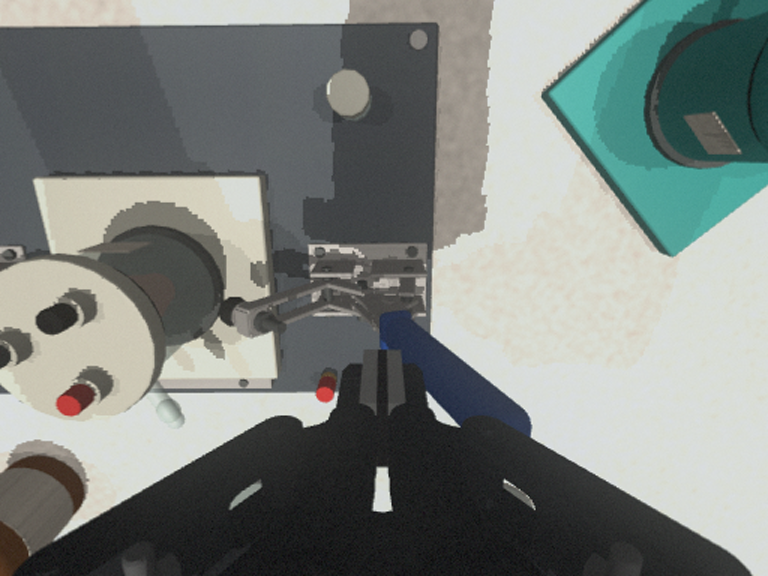

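View pics/s18.png

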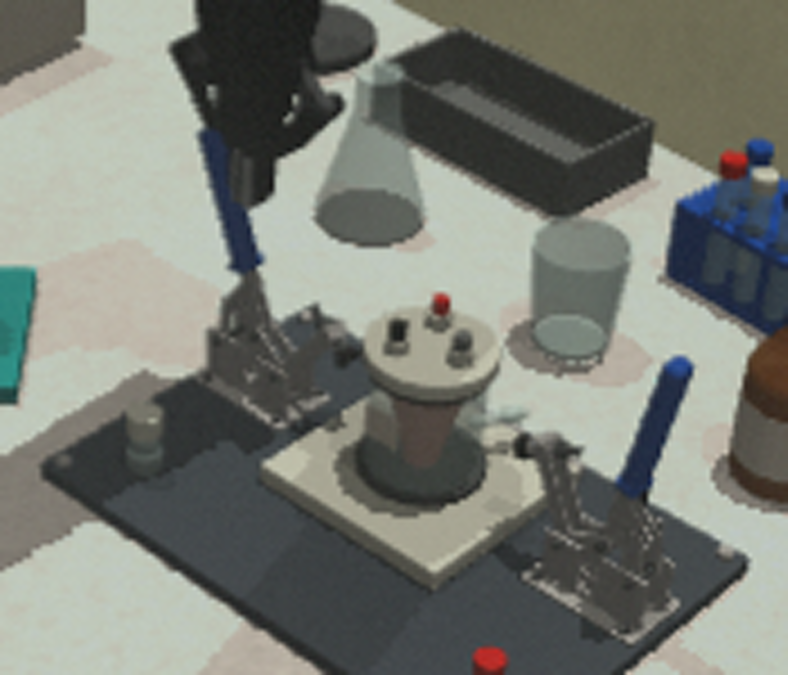

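View pics/t18.png

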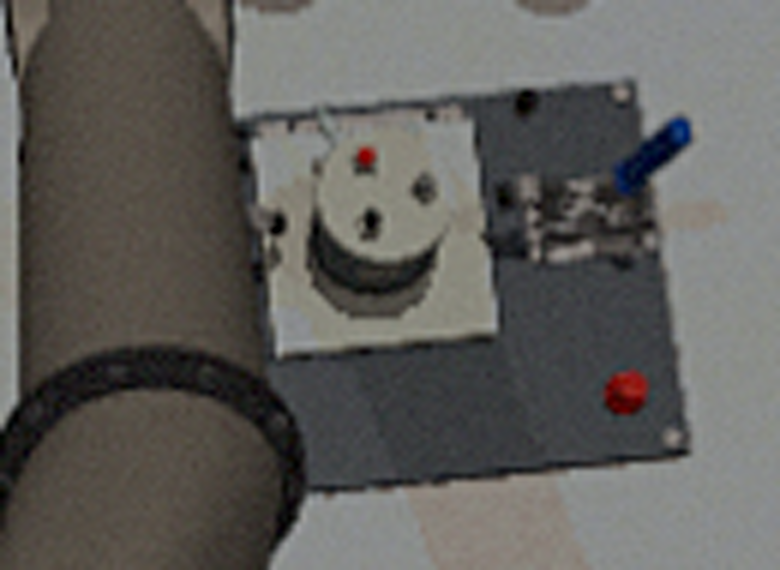

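>>> send_rows(
  motion="0.4 0.6 0 0 0 0 1;0 0.6 0 0 0 0 1;-0.1 0.6 0 0 0 0 1;-0.1 0.6 0 0 0 0 1",
)

```text
t: 15.37
eef_pos: [0.5686, 0.0992, 0.1351]
tool_rot: [0.004, -0.05, 0.999, -0.002]
contact_force: [-0.1, -2.5, 0.6]
gripper_width: -0.001
```

```bash
python3 st.py
python3 - <<'E'
from h import *
im=read_camera("side"); crop(im,220,130,395,280,4.5,"pics/s19.png")
E
```

```text
TCP fix [0.0059 0.1701 0.1351] tip fix [0.0057 0.1703 0.1661] world [0.5686 0.0992 0.1351] F [-0.1 -2.5  0.6]
zax [ 0.008 -0.003 -1.   ] jaw yaw 0.1
```

View pics/s19.png

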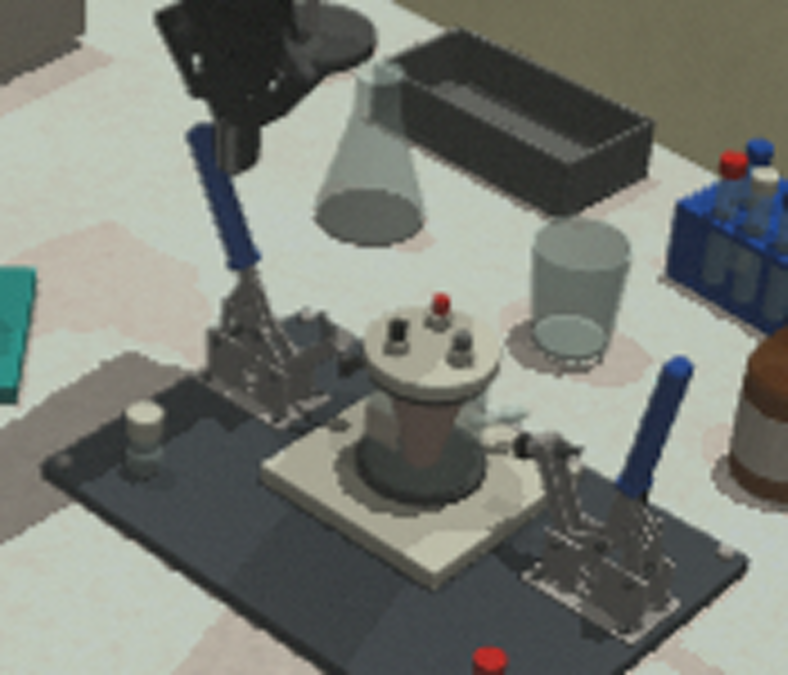

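>>> send_rows(
  motion="-0.4 0.5 -0.7 0 0 0 1;-0.3 0.6 -0.7 0 0 0 1;-0.1 0.6 -0.9 0 0 0 1",
)

```text
t: 15.67
eef_pos: [0.564, 0.12, 0.1148]
tool_rot: [0.009, -0.05, 0.999, -0.0]
contact_force: [1.1, -2.6, 2.9]
gripper_width: -0.0
```

```bash
python3 st.py
python3 - <<'E'
from h import *
im=read_camera("side"); crop(im,220,130,395,280,4.5,"pics/s20.png")
E
```

```text
TCP fix [0.0037 0.1913 0.1148] tip fix [0.0031 0.1913 0.1458] world [0.564  0.12   0.1148] F [ 1.1 -2.6  2.9]
zax [ 0.019  0.    -1.   ] jaw yaw 0.101
```

View pics/s20.png

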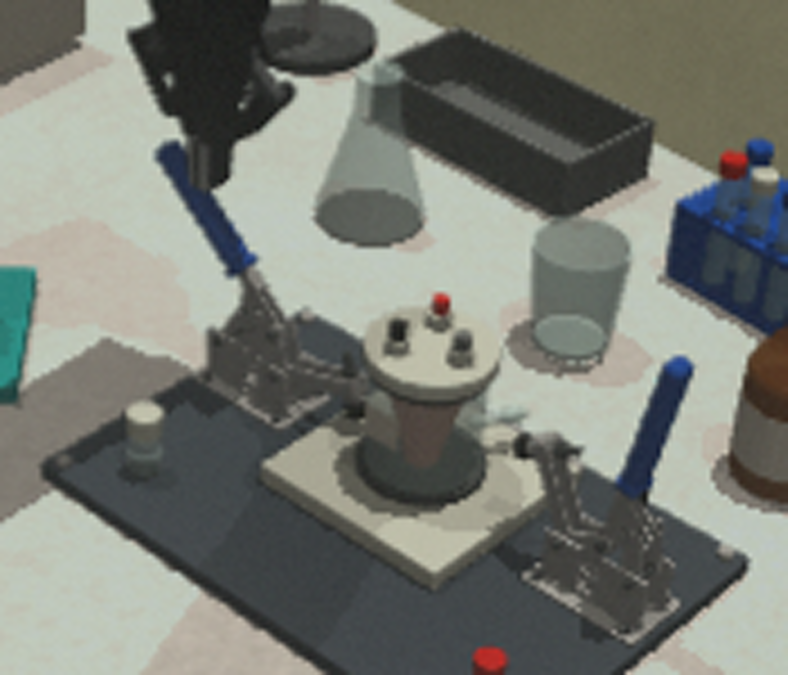

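>>> send_rows(
  motion="-0.1 0.4 -1 0 0 0 1;-0.1 0.4 -1.1 0 0 0 1;-0.1 0.3 -1.2 0 0 0 1",
)

```text
t: 15.97
eef_pos: [0.5602, 0.1353, 0.0781]
tool_rot: [0.009, -0.052, 0.999, 0.001]
contact_force: [1.9, 0.5, 3.5]
gripper_width: 0.004
```

```bash
python3 st.py
python3 - <<'E'
from h import *
im=read_camera("side"); crop(im,220,130,395,280,4.5,"pics/s21.png")
E
```

```text
TCP fix [0.0016 0.2069 0.0781] tip fix [0.001  0.2069 0.1091] world [0.5602 0.1353 0.0781] F [1.9 0.5 3.5]
zax [ 0.018  0.002 -1.   ] jaw yaw 0.104
```

View pics/s21.png

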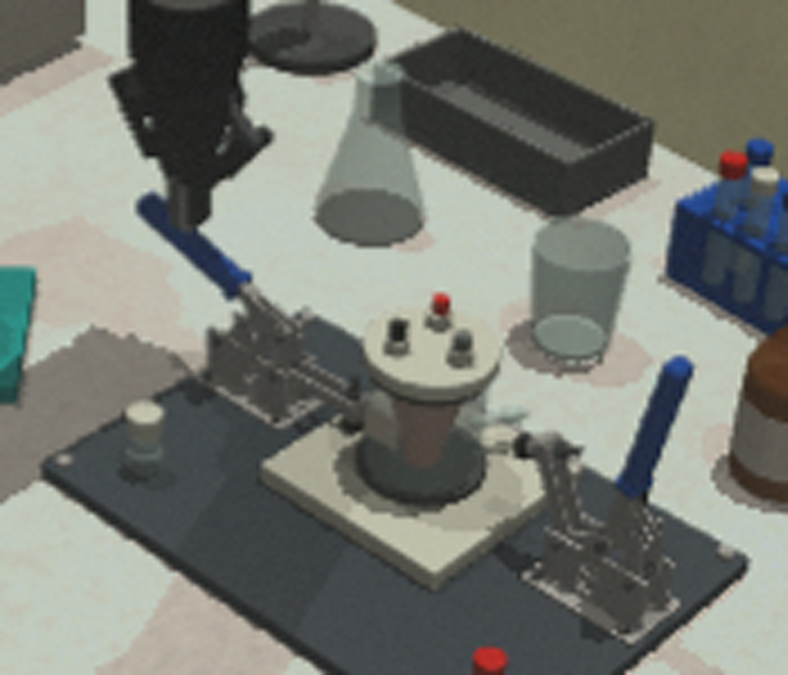

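>>> send_rows(
  motion="0 0.3 -1.2 0 0 0 1;0 0.3 -1.3 0 0 0 1;0 0.3 -1.3 0 0 0 1",
)

```text
t: 16.27
eef_pos: [0.5569, 0.1447, 0.035]
tool_rot: [0.006, -0.053, 0.999, -0.0]
contact_force: [-1.5, -5.4, 15.4]
gripper_width: 0.001
```

```bash
python3 st.py
python3 - <<'E'
from h import *
im=read_camera("side"); crop(im,220,130,395,280,4.5,"pics/s22.png")
E
```

```text
TCP fix [-0.0008  0.2167  0.035 ] tip fix [-0.0011  0.2167  0.066 ] world [0.5569 0.1447 0.035 ] F [-1.5 -5.4 15.4]
zax [ 0.012  0.    -1.   ] jaw yaw 0.105
```

View pics/s22.png

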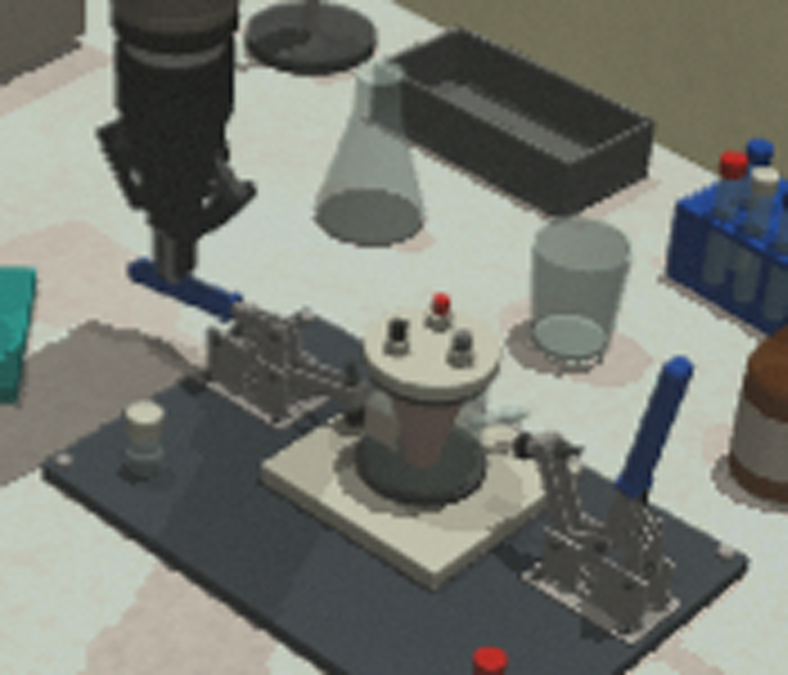

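Run:
```python
from h import *
cs=calibration("side")
print((proj(tf(P0,[(0,.254,.072),(0,.207,.072),(0,.161,.072),(0,-.254,.072),(0,-.161,.072)]),cs)-[220,130])*4.5)
```

```text
[[136.37687519 239.8625825 ]
 [185.69835646 268.27016113]
 [235.83603352 297.14892823]
 [791.81498536 617.46061025]
 [648.29387652 534.76192303]]
```

>>> send_rows(
  motion="0 0 -1 0 0 0 1;0 0 -1 0 0 0 1",
)

```text
t: 16.48
eef_pos: [0.5564, 0.146, 0.0129]
tool_rot: [0.005, -0.053, 0.999, 0.0]
contact_force: [-0.6, -1.0, -0.5]
gripper_width: 0.0
```

```bash
python3 st.py
python3 - <<'E'
from h import *
im=read_camera("side"); crop(im,220,130,395,280,4.5,"pics/s23.png")
E
```

```text
TCP fix [-0.0011  0.218   0.0129] tip fix [-0.0014  0.218   0.0439] world [0.5564 0.146  0.0129] F [-0.6 -1.  -0.5]
zax [ 0.01   0.001 -1.   ] jaw yaw 0.106
```

View pics/s23.png

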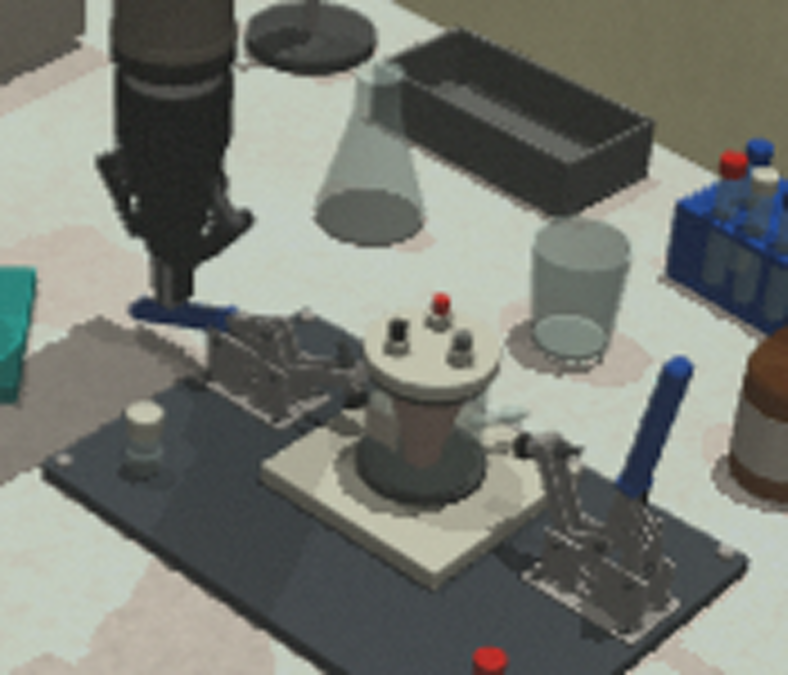

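Run:
```python
from h import *
cs=calibration("side")
print(((proj(tf(P0,[(0,.112,.042),(0,.057,.027),(0,.18,.012),(-.155,.18,.012),(0,-.112,.042)]),cs)-[220,130])*4.5).round())
im=read_camera("side"); crop(im,235,170,315,230,9,"pics/s24.png")
im=read_camera("wrist"); crop(im,0,0,512,384,1.5,"pics/w24.png")
```

```text
[[290. 367.]
 [353. 424.]
 [213. 359.]
 [ 39. 461.]
 [572. 534.]]
```

View pics/s24.png

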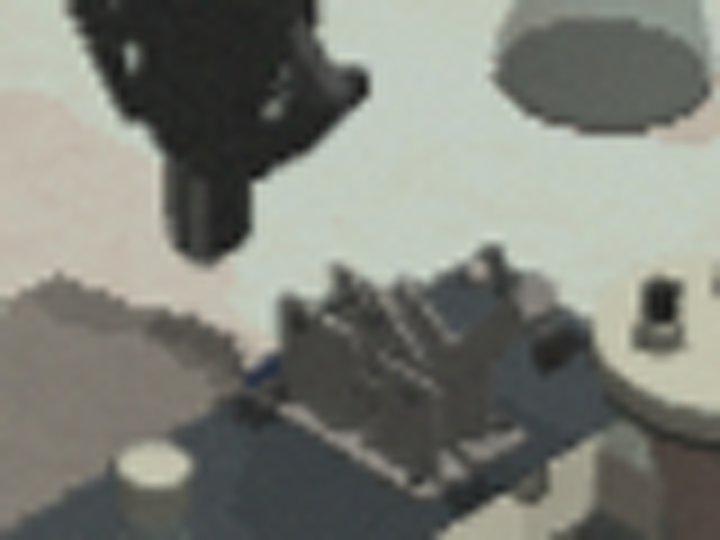

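View pics/w24.png

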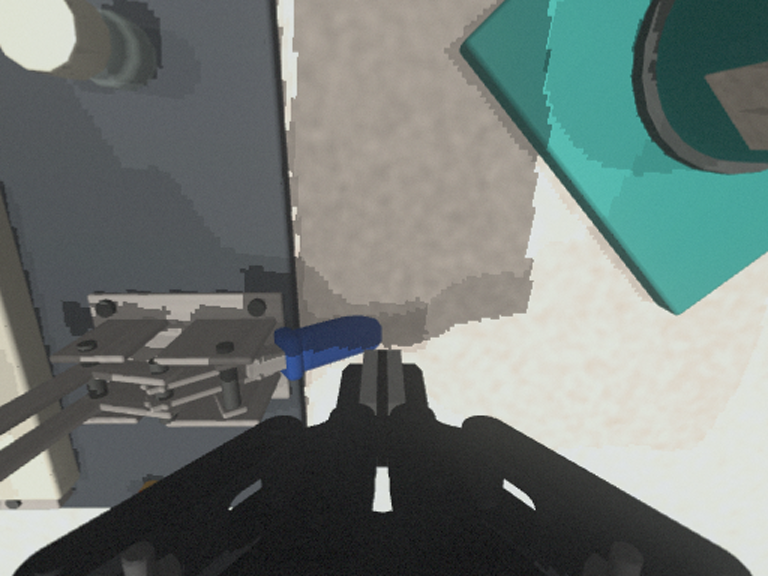

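>>> send_rows(
  motion="0 0 2 0 0 0 1;0 0 4 0 0 0 1;0 0 4 0 0 0 1;0 0 4 0 0 0 1;-3 0 4 0 0 0 1;-3 0 3 0 0 0 1;-3 0 0 0 0 0 1;0 0 0 0 0 0 1",
)

```text
t: 17.3
eef_pos: [0.4628, 0.1415, 0.2191]
tool_rot: [-0.002, -0.051, 0.999, -0.003]
contact_force: [-0.3, 0.2, -1.5]
gripper_width: 0.001
```

```bash
python3 st.py
python3 - <<'E'
from h import *
im=read_camera("side"); crop(im,225,140,325,220,7.5,"pics/s25.png")
im=read_camera("top"); crop(im,220,130,300,190,9,"pics/t25.png")
im=read_camera("wrist"); crop(im,0,0,512,384,1.5,"pics/w25.png")
E
```

```text
TCP fix [-0.0946  0.2236  0.2191] tip fix [-0.0945  0.2237  0.2501] world [0.4628 0.1415 0.2191] F [-0.3  0.2 -1.5]
zax [-0.004 -0.005 -1.   ] jaw yaw 0.101
```

View pics/s25.png

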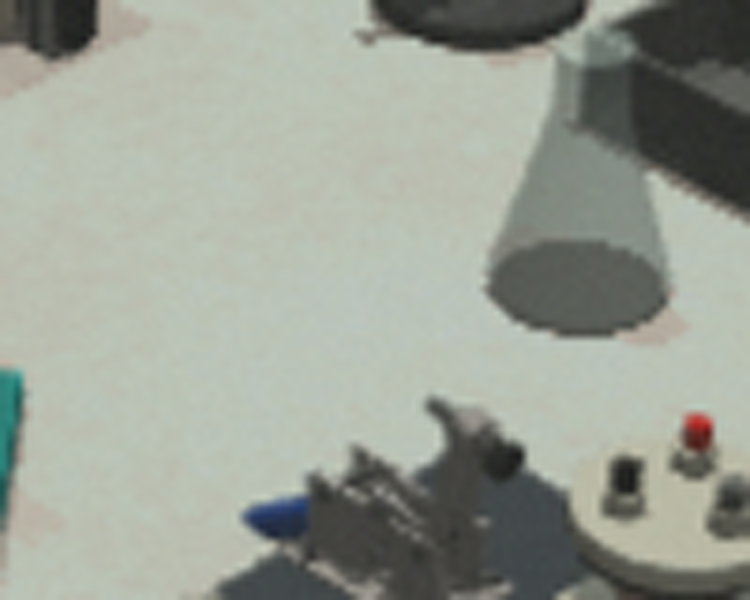

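View pics/w25.png

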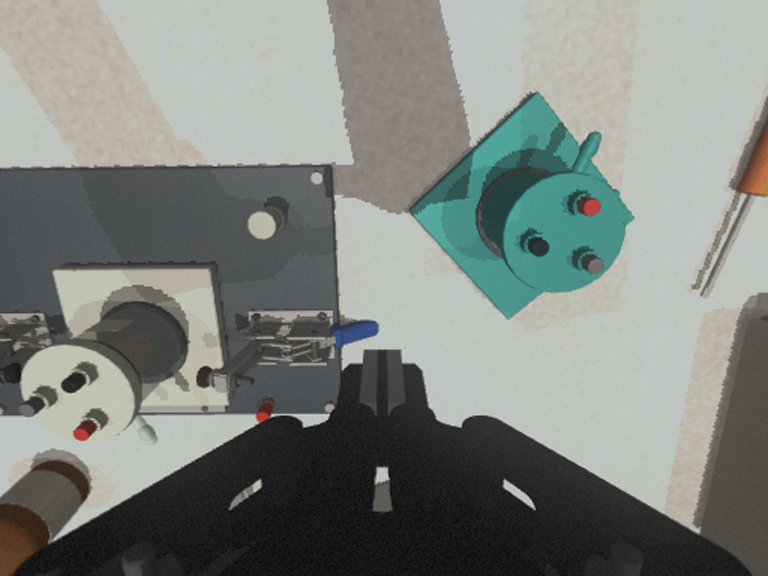

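View pics/t25.png

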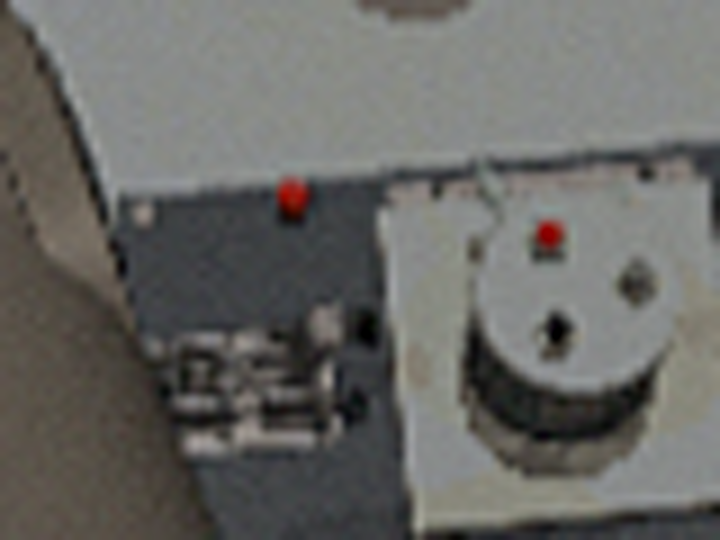

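Run:
```python
import numpy as np
from scipy.optimize import least_squares
th=np.radians([8,15,26,40,55,69,90]);G=np.array([(.152,.147),(.161,.147),(.175,.145),(.187,.138),(.195,.123),(.200,.103),(.207,.072)])
A=np.array([.112,.042]);u=np.c_[np.sin(th),np.cos(th)];n=np.c_[np.cos(th),-np.sin(th)]
# B=G-L u - e n on circle about A ; C = G - Lc u - ec n on circle about D
def f(p):
    L,e,r=p;return np.linalg.norm(G-L*u-e*n-A,axis=1)-r
best=[]
for L0 in(.05,.08,.1):
  for e0 in(-.02,0,.02):
    s=least_squares(f,[L0,e0,.03]);best.append((s.cost,*s.x))
best.sort();print(best[:3]);_,L,e,r=best[0]
B=G-L*u-e*n;ph=np.degrees(np.arctan2(B[:,1]-A[1],B[:,0]-A[0]));print("B",B.round(4),"armang",ph.round(1),"rel",(ph+np.degrees(th)).round(1))
def g(p):
    L,e,r,dy,dz=p;return np.linalg.norm(G-L*u-e*n-[dy,dz],axis=1)-r
b=[]
rng=np.random.default_rng(0)
for _ in range(300):
    s=least_squares(g,[rng.uniform(.04,.12),rng.uniform(-.03,.03),rng.uniform(.02,.06),rng.uniform(.1,.19),rng.uniform(.01,.07)]);b.append((s.cost,*s.x.round(4)))
b.sort()
for k in b[:40:4]: print(k)
```

```text
[(np.float64(1.2762870799935375e-06), np.float64(0.09158928789574765), np.float64(0.0007964605395846451), np.float64(0.030143157305213913)), (np.float64(1.2762870799936071e-06), np.float64(0.09158928808385407), np.float64(0.0007964605187194143), np.float64(0.030143157179537885)), (np.float64(1.2762870799936802e-06), np.float64(0.09158928820260545), np.float64(0.0007964603803872366), np.float64(0.030143157083975868))]
B [[0.1385 0.0564]
 [0.1365 0.0587]
 [0.1341 0.063 ]
 [0.1275 0.0684]
 [0.1195 0.0711]
 [0.1142 0.0709]
 [0.1154 0.0728]] armang [28.6 34.3 43.5 59.5 75.5 85.6 83.7] rel [ 36.6  49.3  69.5  99.5 130.5 154.6 173.7]
(np.float64(2.6704982535061565e-08), np.float64(0.0729), np.float64(-0.0161), np.float64(0.0281), np.float64(0.1598), np.float64(0.0444))
(np.float64(2.6704985499862797e-08), np.float64(0.0729), np.float64(-0.0161), np.float64(0.0281), np.float64(0.1598), np.float64(0.0444))
(np.float64(2.6704985898683655e-08), np.float64(0.0729), np.float64(-0.0161), np.float64(0.0281), np.float64(0.1598), np.float64(0.0444))
(np.float64(2.6704986533547832e-08), np.float64(0.0
[... 211 characters left out ...]
t64(0.0444))
(np.float64(2.670498837275449e-08), np.float64(0.0729), np.float64(-0.0161), np.float64(0.0281), np.float64(0.1598), np.float64(0.0444))
(np.float64(2.6704989031034013e-08), np.float64(0.0729), np.float64(-0.0161), np.float64(0.0281), np.float64(0.1598), np.float64(0.0444))
(np.float64(2.670499001138284e-08), np.float64(0.0729), np.float64(-0.0161), np.float64(0.0281), np.float64(0.1598), np.float64(0.0444))
(np.float64(2.6704990834029225e-08), np.float64(0.0729), np.float64(-0.0161), np.float64(0.0281), np.float64(0.1598), np.float64(0.0444))
(np.float64(2.6704991297032657e-08), np.float64(0.0729), np.float64(-0.0161), np.float64(0.0281), np.float64(0.1598), np.float64(0.0444))
```

Run:
```python
import numpy as np
from scipy.optimize import fsolve
A=np.array([.112,.042]);D=np.array([.1598,.0444]);r=.0301;rc=.0281
L,e=.0916,.0008;Lc,ec=.0729,-.0161
x=np.radians(29)
for d in list(range(8,160,6)):
    t=np.radians(d);u=np.array([np.sin(t),np.cos(t)]);n=np.array([np.cos(t),-np.sin(t)])
    def h(p):
        B=A+r*np.array([np.cos(p[0]),np.sin(p[0])]);Gp=B+L*u+e*n;return [np.linalg.norm(Gp-Lc*u-ec*n-D)-rc]
    s,_,ok,_=fsolve(h,[x],full_output=1)
    if ok==1:x=s[0]
    B=A+r*np.array([np.cos(x),np.sin(x)]);G=B+L*u+e*n;E=G+.046*u
    print(d,ok,"arm",np.degrees(x).round(1),"rel",(np.degrees(x)+d).round(1),"grip",G.round(3),"end",E.round(3),"C",(G-Lc*u-ec*n).round(3))
```

```text
8 1 arm 28.3 rel 36.3 grip [0.152 0.147] end [0.158 0.192] C [0.158 0.072]
14 1 arm 33.0 rel 47.0 grip [0.16  0.147] end [0.171 0.192] C [0.158 0.072]
20 1 arm 38.3 rel 58.3 grip [0.168 0.146] end [0.183 0.19 ] C [0.158 0.072]
26 1 arm 44.1 rel 70.1 grip [0.174 0.145] end [0.195 0.186] C [0.157 0.072]
32 1 arm 50.6 rel 82.6 grip [0.18  0.143] end [0.205 0.182] C [0.155 0.072]
38 1 arm 57.4 rel 95.4 grip [0.185 0.139] end [0.214 0.175] C [0.153 0.072]
44 1 arm 64.2 rel 108.2 grip [0.189 0.134] end [0.221 0.168] C [0.15  0.071]
50 1 arm 70.7 rel 120.7 grip [0.193 0.129] end [0.228 0.158] C [0.147 0.069]
56 1 arm 76.3 rel 132.3 grip [0.196 0.122] end [0.234 0.148] C [0.144 0.068]
62 1 arm 80.7 rel 142.7 grip [0.198 0.114] end [0.239 0.136] C [0.141 0.066]
68 1 arm 83.7 rel 151.7 grip [0.201 0.105] end [0.243 0.123] C [0.139 0.063]
74 1 arm 85.4 rel 159.4 grip [0.203 0.096] end [0.247 0.109] C [0.137 0.061]
80 1 arm 85.8 rel 165.8 grip [0.205 0.087] end [0.25  0.095] C [0.136 0.059]
86 1 arm 85.1 rel 171.1 grip [0.206 0.078] end [0.252 0.081] C [0.134 0.056]
92 1 arm 83.5 rel 175.5 grip 
[... 226 characters left out ...]
1 grip [0.206 0.039] end [0.249 0.023] C [0.132 0.049]
116 1 arm 69.8 rel 185.8 grip [0.204 0.029] end [0.246 0.009] C [0.132 0.047]
122 1 arm 64.8 rel 186.8 grip [0.202 0.02 ] end [ 0.241 -0.004] C [0.132 0.045]
128 1 arm 59.2 rel 187.2 grip [0.199 0.011] end [ 0.235 -0.017] C [0.132 0.043]
134 1 arm 52.8 rel 186.8 grip [0.196 0.002] end [ 0.229 -0.03 ] C [0.132 0.041]
140 1 arm 44.8 rel 184.8 grip [ 0.192 -0.007] end [ 0.221 -0.043] C [0.132 0.038]
146 1 arm 29.3 rel 175.3 grip [ 0.189 -0.02 ] end [ 0.215 -0.058] C [0.135 0.032]
152 4 arm 29.3 rel 181.3 grip [ 0.181 -0.025] end [ 0.202 -0.065] C [0.132 0.032]
158 4 arm 29.3 rel 187.3 grip [ 0.172 -0.028] end [ 0.189 -0.071] C [0.13  0.033]
```

Run:
```python
from h import *
ct=calibration("top");cs=calibration("side")
T=lambda p:(np.array(p,float)+.5)/9-.5+[220,130]
S=lambda p:(np.array(p,float)+.5)/7.5-.5+[225,140]
for n,a,b in [("rubber",(366,326),(508,457)),("head",(326,326),(462,418))]:
    X,e=tri(T(a),ct,S(b),cs);print(n,inv(P0,X)[0].round(4),e.round(4))
c=wcal(get_obs())
for n,p in [("rubber",(207,377)),("head",(225,381)),("handle end",(376,327)),("handle base",(338,337))]:
    print(n,[inv(P0,atz(np.array(p)/1.5,z,c))[0].round(4) for z in(0.0,.04,.08,.09)])
```

```text
rubber [0.     0.0845 0.0953] 0.0
head [-0.0034  0.1022  0.1064] 0.0047
rubber [array([0.0532, 0.0423, 0.    ]), array([0.0303, 0.0611, 0.04  ]), array([0.0074, 0.0799, 0.08  ]), array([0.0017, 0.0846, 0.09  ])]
head [array([0.0579, 0.0602, 0.    ]), array([0.0345, 0.0772, 0.04  ]), array([0.0111, 0.0942, 0.08  ]), array([0.0053, 0.0984, 0.09  ])]
handle end [array([-0.0016,  0.2162,  0.    ]), array([-0.0189,  0.2171,  0.04  ]), array([-0.0361,  0.2181,  0.08  ]), array([-0.0404,  0.2183,  0.09  ])]
handle base [array([0.009 , 0.1784, 0.    ]), array([-0.0094,  0.1832,  0.04  ]), array([-0.0277,  0.1881,  0.08  ]), array([-0.0323,  0.1893,  0.09  ])]
```

>>> send_rows(
  motion="2 -1.8 0 -4 -0.4 0 1;2 -1.8 0 -4 -0.4 0 1;2 -1.8 0 -4 -0.4 0 1;2 -1.8 0 -4 -0.4 0 1;2 -1.8 0 -4 -0.4 0 1;0 0 0 0 0 0 1;0 0 0 0 0 0 1",
)

```text
t: 18.03
eef_pos: [0.5747, 0.0454, 0.2135]
tool_rot: [0.005, -0.048, 0.981, -0.189]
contact_force: [-0.0, -0.3, -0.3]
gripper_width: 0.004
```

```bash
python3 st.py
```

```text
TCP fix [0.0063 0.116  0.2135] tip fix [0.0067 0.1275 0.2422] world [0.5747 0.0454 0.2135] F [-0.  -0.3 -0.3]
zax [ 0.027 -0.371 -0.928] jaw yaw 0.1
```

>>> send_rows(
  motion="-0.3 0.2 -3.5 0 0 0 1;-0.3 0 -3.5 0 0 0 1;0 0 -3.5 0 0 0 1;0 0 -2.5 0 0 0 1;0 0 -1 0 0 0 1;0 0 0 0 0 0 1",
)

```text
t: 18.53
eef_pos: [0.5686, 0.048, 0.0666]
tool_rot: [0.004, -0.046, 0.981, -0.187]
contact_force: [-0.5, -0.0, 0.7]
gripper_width: 0.001
```

```bash
python3 st.py
python3 - <<'E'
from h import *
im=read_camera("side"); crop(im,225,140,325,220,7.5,"pics/s26.png")
im=read_camera("wrist"); crop(im,0,0,512,384,1.5,"pics/w26.png")
E
```

```text
TCP fix [0.0005 0.1192 0.0666] tip fix [0.0009 0.1306 0.0954] world [0.5686 0.048  0.0666] F [-0.5 -0.   0.7]
zax [ 0.026 -0.366 -0.93 ] jaw yaw 0.096
```

View pics/s26.png

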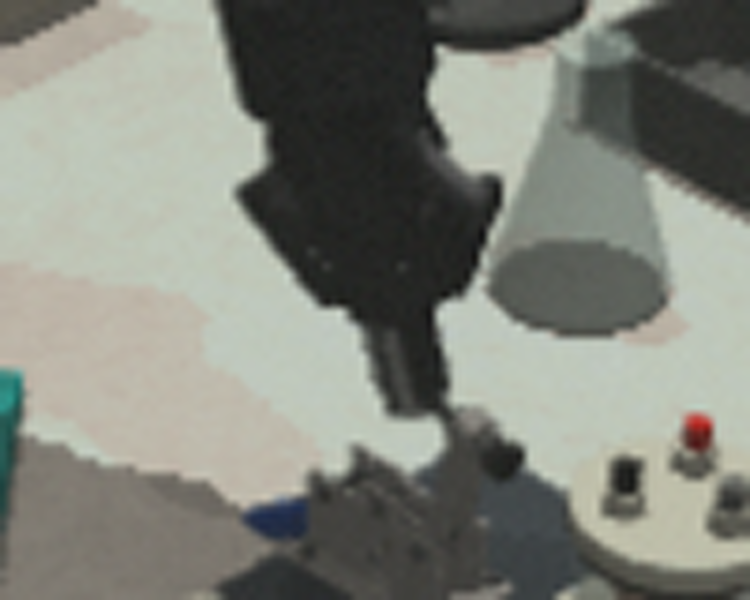

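View pics/w26.png

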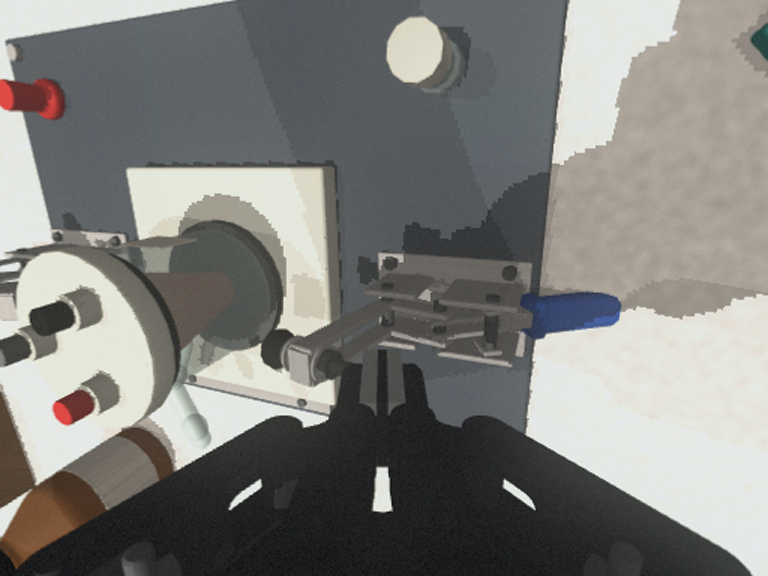

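>>> send_rows(
  motion="0 0 -0.7 0 0 0 1;0.1 -0.7 -0.2 0 0 0 1;0.1 -0.7 -0.2 0 0 0 1;0.1 -0.7 -0.2 0 0 0 1",
)

```text
t: 18.97
eef_pos: [0.5776, 0.0294, 0.0601]
tool_rot: [0.011, -0.047, 0.982, -0.183]
contact_force: [-3.1, 2.5, 0.2]
gripper_width: 0.002
```

```bash
python3 st.py
python3 - <<'E'
from h import *
im=read_camera("side"); crop(im,225,140,325,220,7.5,"pics/s27.png")
E
```

```text
TCP fix [0.0074 0.0998 0.0601] tip fix [0.0074 0.111  0.089 ] world [0.5776 0.0294 0.0601] F [-3.1  2.5  0.2]
zax [ 0.038 -0.359 -0.932] jaw yaw 0.094
```

View pics/s27.png

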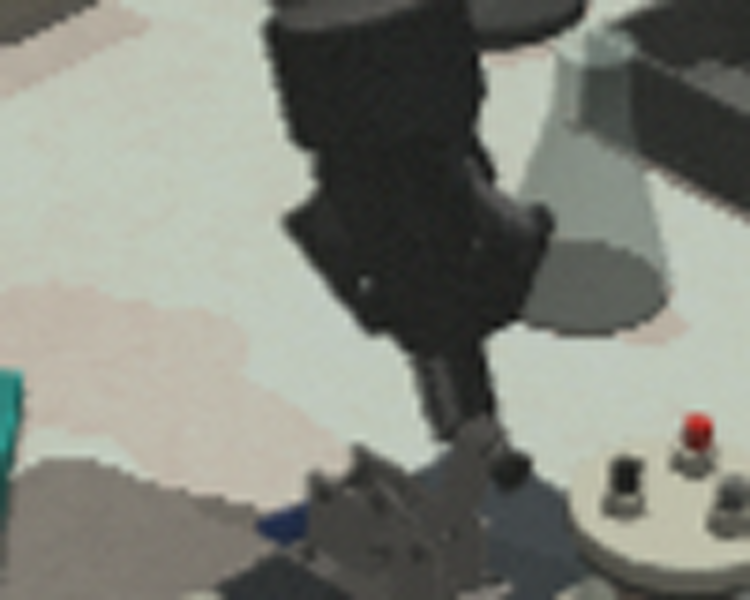

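>>> send_rows(
  motion="-0.5 -0.3 -0.2 0 0 0 1;-0.4 -0.6 -0.2 0 0 0 1",
)

```text
t: 19.18
eef_pos: [0.5714, 0.019, 0.0572]
tool_rot: [0.014, -0.046, 0.982, -0.183]
contact_force: [1.3, 2.3, 0.7]
gripper_width: 0.001
```

```bash
python3 st.py
python3 - <<'E'
from h import *
im=read_camera("side"); crop(im,225,140,325,220,7.5,"pics/s28.png")
im=read_camera("wrist"); crop(im,0,0,512,384,1.5,"pics/w28.png")
E
```

```text
TCP fix [0.0001 0.0901 0.0572] tip fix [-1.000e-04  1.013e-01  8.610e-02] world [0.5714 0.019  0.0572] F [1.3 2.3 0.7]
zax [ 0.044 -0.357 -0.933] jaw yaw 0.091
```

View pics/s28.png

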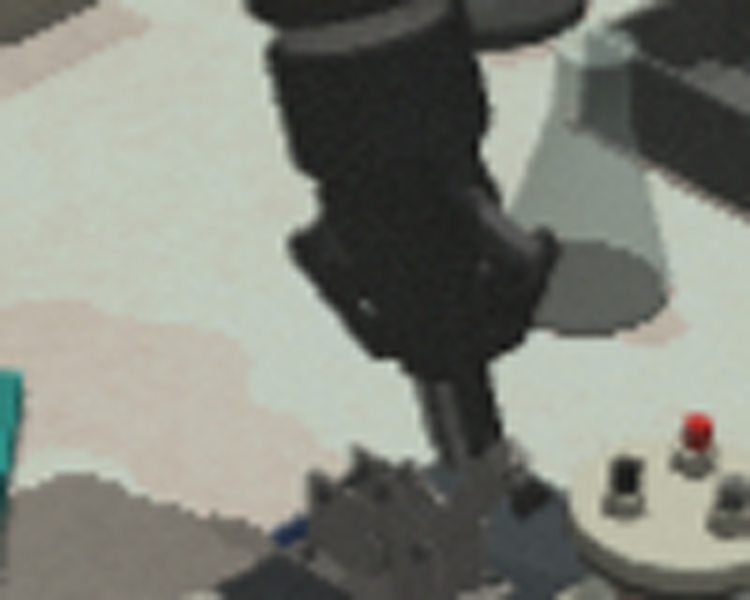

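View pics/w28.png

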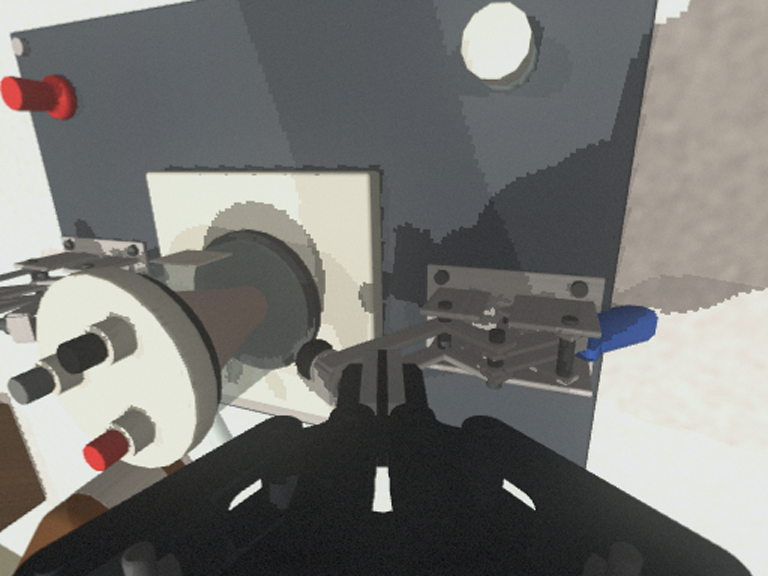

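Run:
```python
import numpy as np
A=np.array([.112,.042]);D=np.array([.1598,.0444]);r=.0301;rc=.0281
dL=.0916-.0729;de=.0008+.0161  # C-B = dL*u + de*n
lb=np.hypot(dL,de);
for a in range(-60,88,6):
    x=np.radians(a);B=A+r*np.array([np.cos(x),np.sin(x)]);v=D-B;d=np.hypot(*v)
    if d>lb+rc or d<abs(lb-rc): print(a,'-',d,lb,rc);continue
    p=(lb**2-rc**2+d*d)/(2*d);h=np.sqrt(lb**2-p*p);o=[]
    for s in(1,-1):
        C=B+p*v/d+s*h*np.array([-v[1],v[0]])/d;w=C-B
        # w=dL*(sin,cos)+de*(cos,-sin)
        t=np.degrees(np.arctan2(w[0],w[1])-np.arctan2(de,dL));o.append((t.round(1),(t+a).round(1)))
    print(a,o)
```

```text
-60 [(np.float64(-30.9), np.float64(-90.9)), (np.float64(44.7), np.float64(-15.3))]
-54 [(np.float64(-37.4), np.float64(-91.4)), (np.float64(50.0), np.float64(-4.0))]
-48 [(np.float64(-43.1), np.float64(-91.1)), (np.float64(55.2), np.float64(7.2))]
-42 [(np.float64(-47.9), np.float64(-89.9)), (np.float64(60.6), np.float64(18.6))]
-36 [(np.float64(-51.8), np.float64(-87.8)), (np.float64(66.4), np.float64(30.4))]
-30 [(np.float64(-54.6), np.float64(-84.6)), (np.float64(72.8), np.float64(42.8))]
-24 [(np.float64(-55.9), np.float64(-79.9)), (np.float64(80.1), np.float64(56.1))]
-18 [(np.float64(-55.5), np.float64(-73.5)), (np.float64(88.5), np.float64(70.5))]
-12 [(np.float64(-52.8), np.float64(-64.8)), (np.float64(98.1), np.float64(86.1))]
-6 [(np.float64(-47.4), np.float64(-53.4)), (np.float64(108.7), np.float64(102.7))]
0 [(np.float64(-39.3), np.float64(-39.3)), (np.float64(119.6), np.float64(119.6))]
6 [(np.float64(-29.1), np.float64(-23.1)), (np.float64(129.7), np.float64(135.7))]
12 [(np.float64(-18.2), np.float64(-6.2)), (np.float64(137.7), np.float64(149.7))]
18 [(np.float64(-7.6
[... 276 characters left out ...]
.float64(-215.5), np.float64(-179.5))]
42 [(np.float64(23.9), np.float64(65.9)), (np.float64(-218.3), np.float64(-176.3))]
48 [(np.float64(29.7), np.float64(77.7)), (np.float64(137.8), np.float64(185.8))]
54 [(np.float64(35.1), np.float64(89.1)), (np.float64(132.9), np.float64(186.9))]
60 [(np.float64(40.3), np.float64(100.3)), (np.float64(127.2), np.float64(187.2))]
66 [(np.float64(45.6), np.float64(111.6)), (np.float64(120.6), np.float64(186.6))]
72 [(np.float64(51.3), np.float64(123.3)), (np.float64(113.0), np.float64(185.0))]
78 [(np.float64(58.1), np.float64(136.1)), (np.float64(103.8), np.float64(181.8))]
84 [(np.float64(68.8), np.float64(152.8)), (np.float64(90.3), np.float64(174.3))]
```

>>> send_rows(
  motion="0 -0.6 -0.3 0 0 0 1;0 -0.6 -0.4 0 0 0 1;0 -0.6 -0.5 0 0 0 1",
)

```text
t: 19.53
eef_pos: [0.5713, 0.0019, 0.0464]
tool_rot: [0.014, -0.046, 0.982, -0.182]
contact_force: [-10.8, 14.9, 33.8]
gripper_width: 0.001
```

```bash
python3 st.py
python3 - <<'E'
from h import *
im=read_camera("side"); crop(im,225,140,325,220,7.5,"pics/s29.png")
im=read_camera("wrist"); crop(im,0,0,512,384,1.5,"pics/w29.png")
E
```

```text
TCP fix [-0.0018  0.0731  0.0464] tip fix [-0.002   0.0842  0.0753] world [0.5713 0.0019 0.0464] F [-10.8  14.9  33.8]
zax [ 0.044 -0.356 -0.934] jaw yaw 0.092
```

View pics/s29.png

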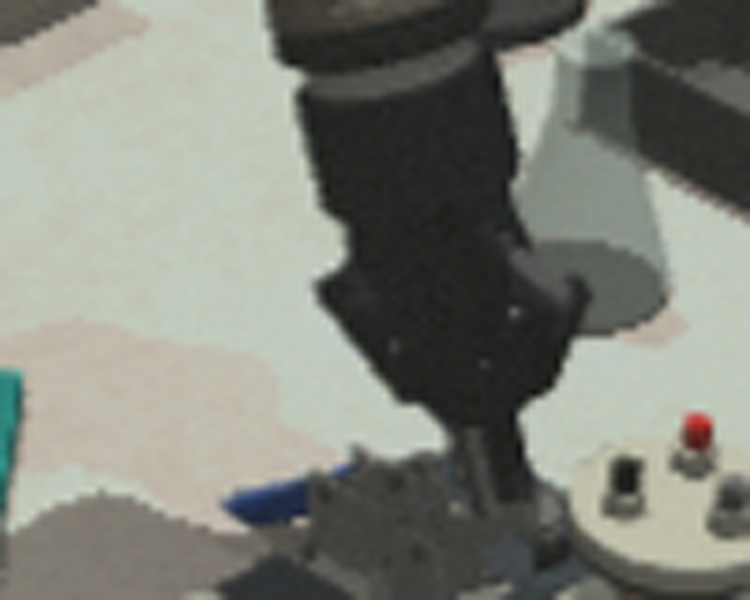

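View pics/w29.png

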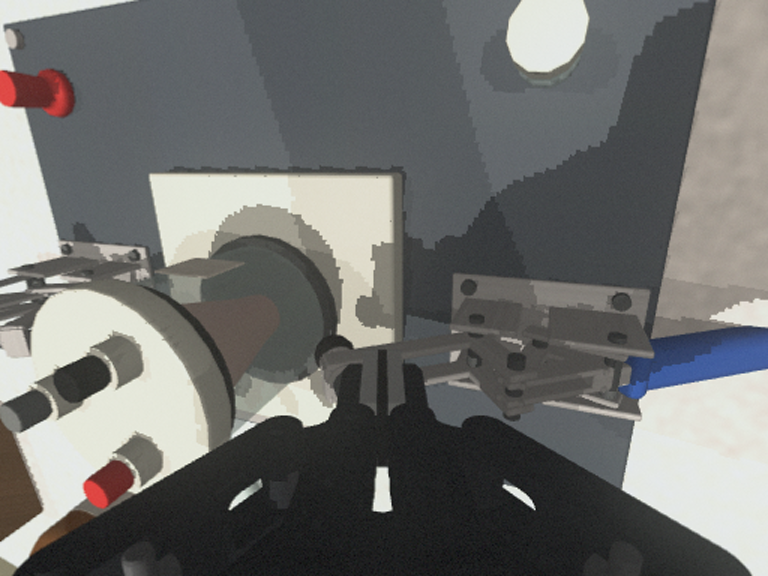

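>>> send_rows(
  motion="0.1 -0.6 -0.8 0 0 0 1;0 -0.5 -0.9 0 0 0 1",
)

```text
t: 19.8
eef_pos: [0.5719, -0.0076, 0.0339]
tool_rot: [0.013, -0.046, 0.982, -0.181]
contact_force: [-0.2, 0.0, 0.3]
gripper_width: 0.001
```

```bash
python3 st.py
python3 - <<'E'
from h import *
im=read_camera("side"); crop(im,225,140,325,220,7.5,"pics/s30.png")
im=read_camera("wrist"); crop(im,0,0,512,384,1.5,"pics/w30.png")
E
```

```text
TCP fix [-0.0023  0.0637  0.0339] tip fix [-0.0024  0.0747  0.0629] world [ 0.5719 -0.0076  0.0339] F [-0.2  0.   0.3]
zax [ 0.043 -0.355 -0.934] jaw yaw 0.091
```

View pics/s30.png

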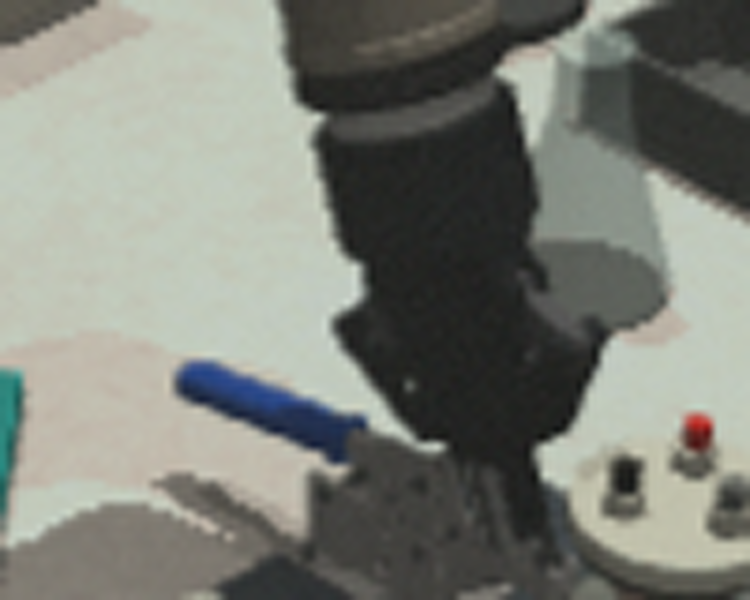

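View pics/w30.png

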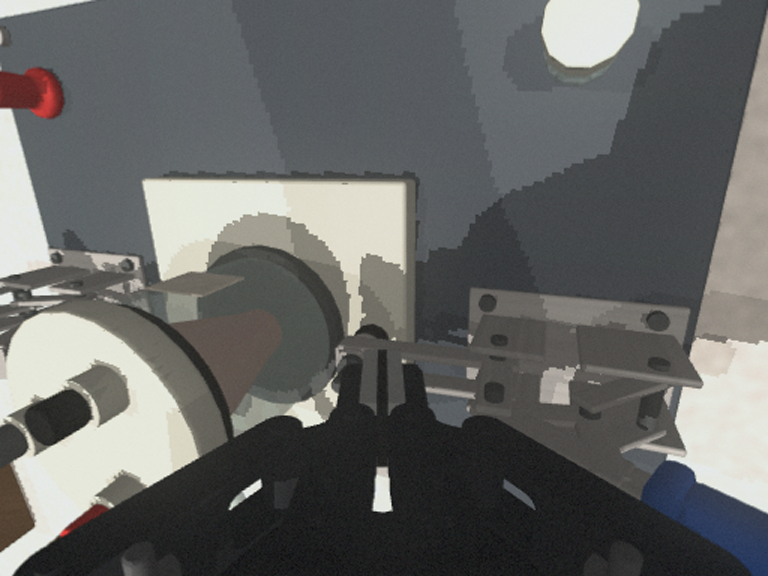

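>>> send_rows(
  motion="0 0.5 1 0 0 0 1;0 1 2.5 0 0 0 1;0 1.3 3.5 0 0 0 1;0 1 3.5 0 0 0 1;0 0 4 0 0 0 1;0 0 4 0 0 0 1;0 0 2 0 0 0 1",
)

```text
t: 20.48
eef_pos: [0.5619, 0.0268, 0.2418]
tool_rot: [0.003, -0.046, 0.981, -0.186]
contact_force: [0.8, 0.4, 0.4]
gripper_width: 0.002
```

```bash
python3 st.py
python3 - <<'E'
from h import *
o=get_obs()
im=read_camera("side"); crop(im,225,140,325,220,7.5,"pics/s31.png")
im=read_camera("wrist"); crop(im,0,0,512,384,1.5,"pics/w31.png")
cs=calibration("side");c=wcal(o)
X=tf(P0,[(0,.254,.072),(0,.207,.072),(0,.161,.072),(0,.112,.042),(0,.057,.027)])
print(((proj(X,cs)-[225,140])*7.5).round()); print((proj(X,c)*1.5).round())
E
```

```text
TCP fix [-0.0084  0.0989  0.2418] tip fix [-0.0079  0.1102  0.2707] world [0.5619 0.0268 0.2418] F [0.8 0.4 0.4]
zax [ 0.023 -0.365 -0.931] jaw yaw 0.095
[[190. 325.]
 [272. 372.]
 [356. 420.]
 [445. 537.]
 [550. 632.]]
[[692. 285.]
 [613. 279.]
 [543. 273.]
 [483. 259.]
 [425. 251.]]
```

View pics/s31.png

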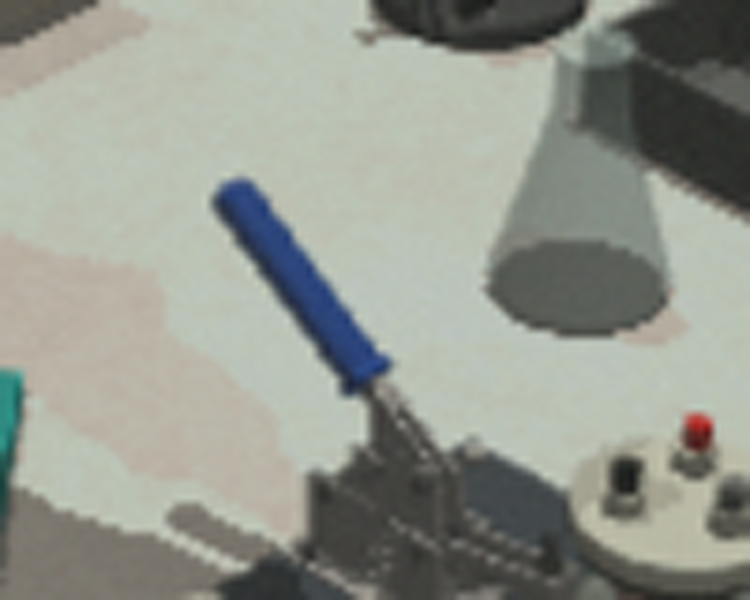

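View pics/w31.png

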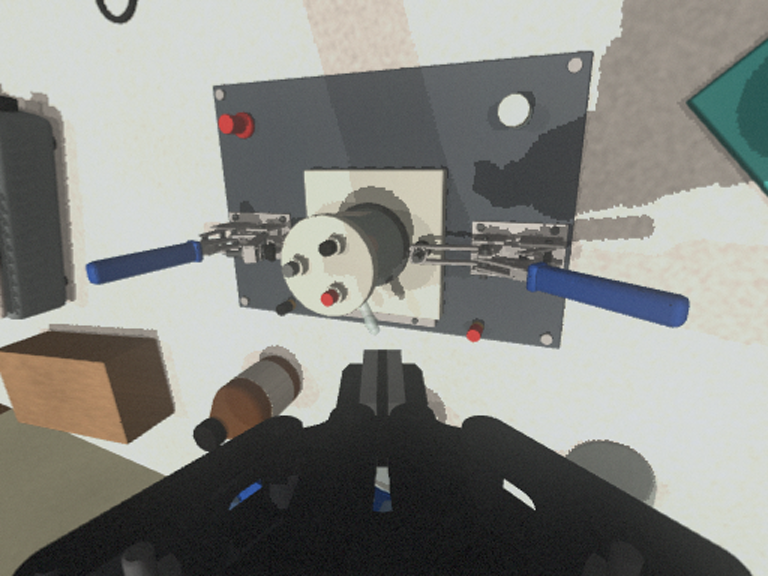

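>>> send_rows(
  motion="0 2 0 4 0.4 0 1;0 2.4 0 4 0.4 0 1;0 2.4 0 4 0.4 0 1;0 2.4 0 4 0.4 0 1;0 2 0 4 0.4 0 1;0 0 0 0 0 0 1;0 0 0 0 0 0 1",
)

```text
t: 21.17
eef_pos: [0.5587, 0.1426, 0.2399]
tool_rot: [-0.009, -0.047, 0.999, -0.005]
contact_force: [-0.1, -0.3, -0.3]
gripper_width: -0.002
```

```bash
python3 st.py
```

```text
TCP fix [0.0008 0.2144 0.2399] tip fix [0.0014 0.2146 0.2709] world [0.5587 0.1426 0.2399] F [-0.1 -0.3 -0.3]
zax [-0.017 -0.011 -1.   ] jaw yaw 0.094
```

Descend to just above the handle (tip ~0.15), then gently.

>>> send_rows(
  motion="0 0 -3.5 0 0 0 1;0 0 -3.5 0 0 0 1;0 0 -2.5 0 0 0 1;0 0 -1.5 0 0 0 1;0 0 0 0 0 0 1",
)

```text
t: 21.58
eef_pos: [0.5573, 0.1381, 0.1254]
tool_rot: [-0.009, -0.047, 0.999, -0.011]
contact_force: [0.3, 0.5, 0.4]
gripper_width: -0.002
```

>>> send_rows(
  motion="0 0 -0.8 0 0 0 1;0 0 -0.8 0 0 0 1;0 0 -0.8 0 0 0 1",
)

```text
t: 21.83
eef_pos: [0.5582, 0.1374, 0.1018]
tool_rot: [-0.008, -0.048, 0.999, -0.012]
contact_force: [-1.0, 0.6, 4.4]
gripper_width: -0.002
```

```bash
python3 st.py
python3 - <<'E'
from h import *
im=read_camera("side"); crop(im,225,140,325,220,7.5,"pics/s32.png")
E
```

```text
TCP fix [-0.0003  0.2093  0.1018] tip fix [0.0003 0.21   0.1328] world [0.5582 0.1374 0.1018] F [-1.   0.6  4.4]
zax [-0.015 -0.025 -1.   ] jaw yaw 0.096
```

View pics/s32.png

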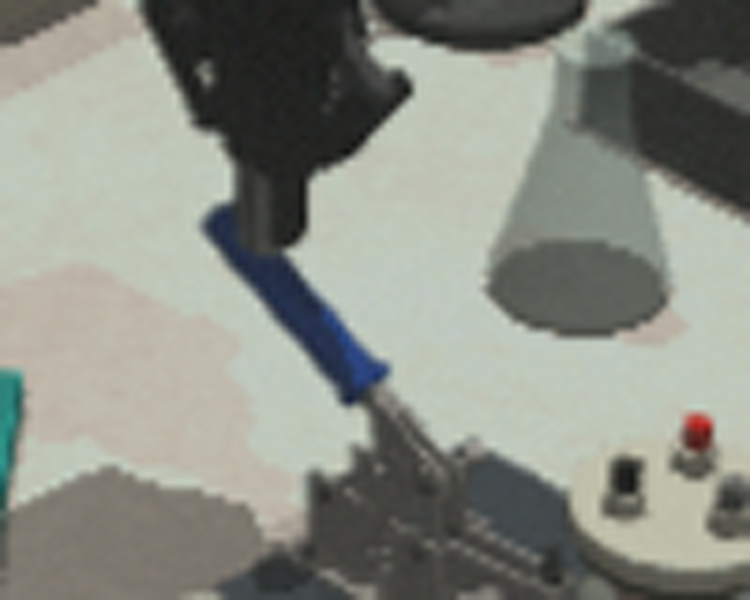

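>>> send_rows(
  motion="0 0.2 -0.8 0 0 0 1;0 0.2 -0.8 0 0 0 1;0 0.2 -0.8 0 0 0 1",
)

```text
t: 22.13
eef_pos: [0.5597, 0.1441, 0.0791]
tool_rot: [-0.006, -0.047, 0.999, -0.011]
contact_force: [-1.7, -0.9, 1.4]
gripper_width: 0.001
```

>>> send_rows(
  motion="0 0.1 -0.6 0 0 0 1;0 0 0 0 0 0 1",
)

```text
t: 22.3
eef_pos: [0.5593, 0.1456, 0.0716]
tool_rot: [-0.007, -0.048, 0.999, -0.012]
contact_force: [-0.4, -0.4, 0.0]
gripper_width: -0.002
```

```bash
python3 st.py
python3 - <<'E'
from h import *
im=read_camera("side"); crop(im,225,140,325,220,7.5,"pics/s33.png")
E
```

```text
TCP fix [0.0017 0.2173 0.0716] tip fix [0.0022 0.218  0.1026] world [0.5593 0.1456 0.0716] F [-0.4 -0.4  0. ]
zax [-0.012 -0.024 -1.   ] jaw yaw 0.096
```

View pics/s33.png

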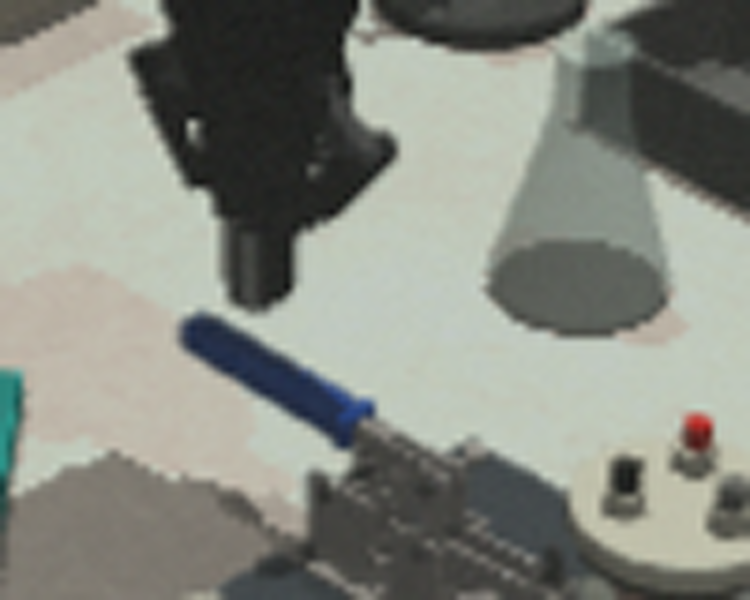

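>>> send_rows(
  motion="0 0 3 0 0 0 1;0 0 4 0 0 0 1;0 0 4 0 0 0 1;0 0 4 0 0 0 1;0 0 2.5 0 0 0 1;0.4 -3.8 0 0.2 0 0 1;0.4 -3.8 0 0.2 0 0 1;0.4 -3.8 0 0.2 0 0 1;0.4 -3.8 0 0.2 0 0 1;0.4 -3.8 0 0.2 0 0 1;0.4 -3.8 0 0.2 0 0 1;0.4 -3.8 0 0.2 0 0 1;0.4 -3.8 0 0.2 0 0 1;0.2 -2.2 0 0 0 0 1;0 0 0 0 0 0 1;0 0 0 0 0 0 1",
)

```text
t: 23.68
eef_pos: [0.5914, -0.199, 0.2629]
tool_rot: [0.002, -0.049, 0.999, 0.0]
contact_force: [0.0, -0.2, -0.2]
gripper_width: -0.004
```

```bash
python3 st.py;python3 - <<'E'
from h import *
im=read_camera("side"); crop(im,220,130,395,280,4.5,"pics/s34.png")
E
```

```text
TCP fix [-0.0035 -0.1288  0.2629] tip fix [-0.0036 -0.1288  0.2939] world [ 0.5914 -0.199   0.2629] F [ 0.  -0.2 -0.2]
zax [ 0.003  0.001 -1.   ] jaw yaw 0.099
```

View pics/s34.png

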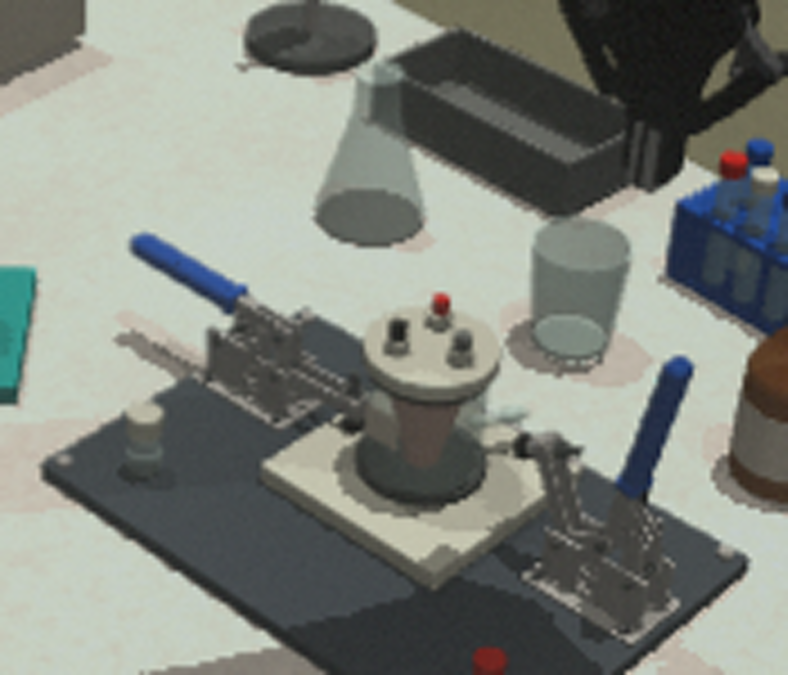

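>>> send_rows(
  motion="0.2 0.1 -3.5 0 0 0 1;0.1 0 -3.5 0 0 0 1;0 0 -2.5 0 0 0 1;0 0 -1.5 0 0 0 1;0 0 0 0 0 0 1",
)

```text
t: 24.15
eef_pos: [0.5976, -0.1891, 0.152]
tool_rot: [0.006, -0.055, 0.998, 0.002]
contact_force: [-0.5, 1.3, 0.0]
gripper_width: 0.001
```

```bash
python3 st.py;python3 - <<'E'
from h import *
im=read_camera("side"); crop(im,310,160,410,240,7.5,"pics/s35.png")
E
```

```text
TCP fix [ 0.0037 -0.1196  0.152 ] tip fix [ 0.0033 -0.1197  0.183 ] world [ 0.5976 -0.1891  0.152 ] F [-0.5  1.3  0. ]
zax [ 0.011  0.004 -1.   ] jaw yaw 0.109
```

View pics/s35.png

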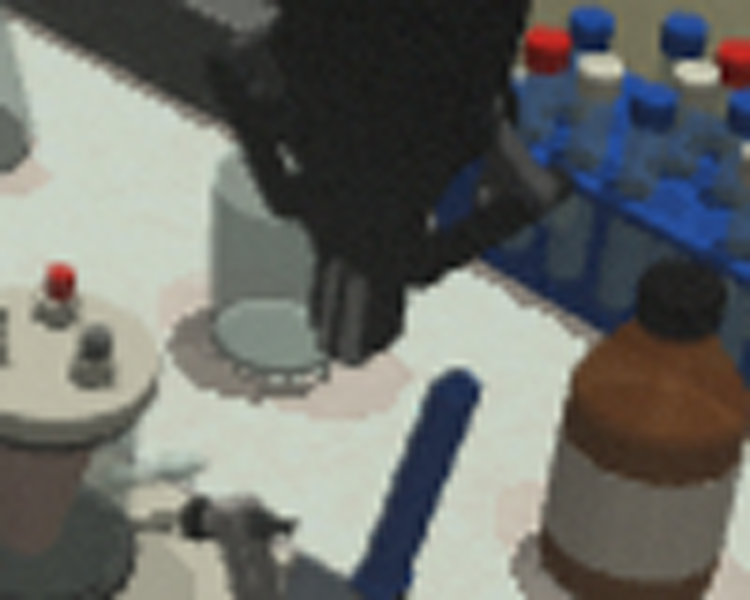

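>>> send_rows(
  motion="0 0 -1.2 0 0 0 1;0 -0.3 -0.8 0 0 0 1;0 -0.7 0 0 0 0 1;0 -0.7 0 0 0 0 1;0 -0.6 0 0 0 0 1;0 -0.6 0 0 0 0 1",
)

```text
t: 24.7
eef_pos: [0.6026, -0.216, 0.1366]
tool_rot: [0.01, -0.058, 0.998, 0.002]
contact_force: [0.6, 1.1, -0.0]
gripper_width: -0.002
```

```bash
python3 st.py;python3 - <<'E'
from h import *
im=read_camera("side"); crop(im,310,160,410,240,7.5,"pics/s36.png")
E
```

```text
TCP fix [ 0.0058 -0.1469  0.1366] tip fix [ 0.0052 -0.147   0.1676] world [ 0.6026 -0.216   0.1366] F [ 0.6  1.1 -0. ]
zax [ 0.02   0.005 -1.   ] jaw yaw 0.117
```

View pics/s36.png

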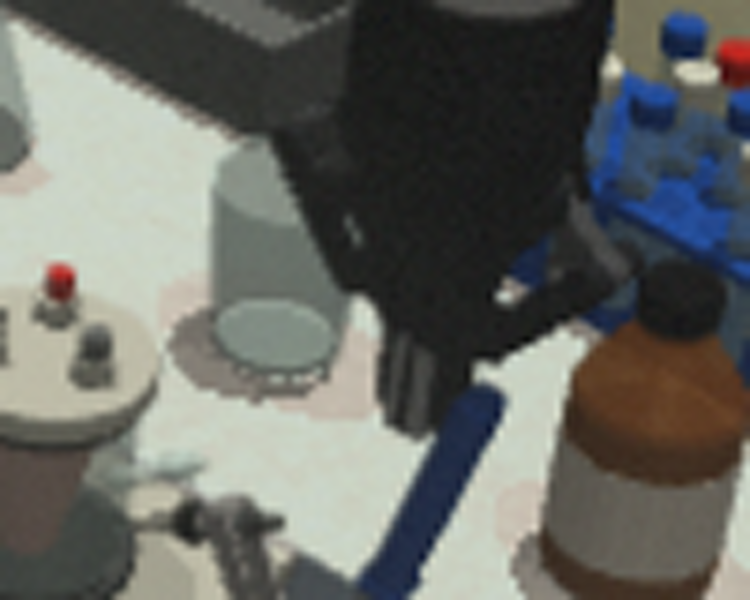

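>>> send_rows(
  motion="-0.1 -0.7 -0.1 0 -0.2 -0.2 1;-0.1 -0.7 -0.2 0 -0.2 -0.2 1;-0.1 -0.7 -0.3 0 -0.2 -0.2 1;-0.1 -0.7 -0.4 0 0 0 1;-0.1 -0.6 -0.5 0 0 0 1",
)

```text
t: 25.17
eef_pos: [0.601, -0.2548, 0.1243]
tool_rot: [0.021, -0.052, 0.998, 0.001]
contact_force: [2.8, 3.1, 1.2]
gripper_width: 0.004
```

```bash
python3 st.py;python3 - <<'E'
from h import *
im=read_camera("side"); crop(im,310,160,410,240,7.5,"pics/s37.png")
E
```

```text
TCP fix [ 0.     -0.1853  0.1243] tip fix [-0.0013 -0.1852  0.1553] world [ 0.601  -0.2548  0.1243] F [2.8 3.1 1.2]
zax [ 0.041  0.003 -0.999] jaw yaw 0.104
```

View pics/s37.png

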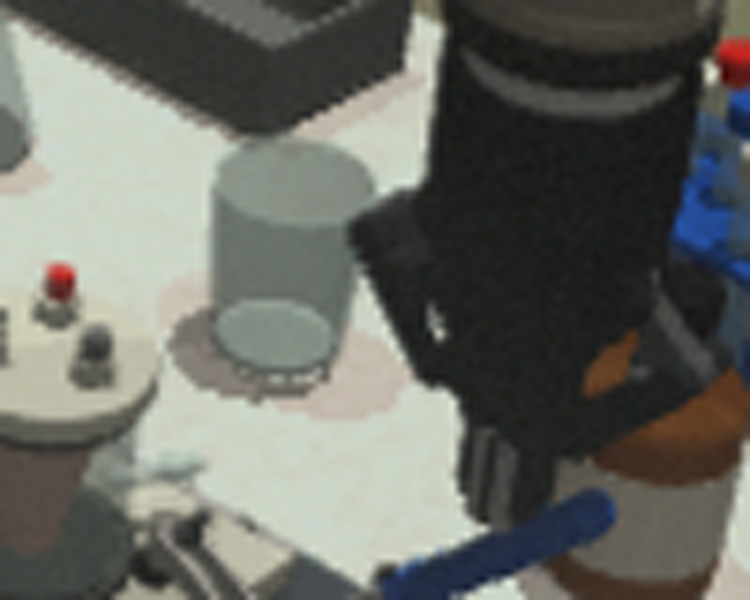

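>>> send_rows(
  motion="0.1 -0.6 -1 0 0.5 0 1;0.1 -0.5 -1 0 0.5 0 1;0.1 -0.5 -1.1 0 0.5 0 1;0 -0.4 -0.8 0 0 0 1",
)

```text
t: 25.55
eef_pos: [0.6008, -0.2776, 0.0815]
tool_rot: [0.004, -0.051, 0.999, 0.002]
contact_force: [0.2, 3.6, 2.2]
gripper_width: -0.007
```

```bash
python3 st.py;python3 - <<'E'
from h import *
im=read_camera("side"); crop(im,310,180,410,260,7.5,"pics/s38.png")
print(((proj(tf(P0,[(0,-.254,.072),(0,-.207,.072),(0,-.161,.072)]),calibration("side"))-[310,180])*7.5).round())
E
```

```text
TCP fix [-0.0026 -0.2079  0.0815] tip fix [-0.0029 -0.208   0.1125] world [ 0.6008 -0.2776  0.0815] F [0.2 3.6 2.2]
zax [ 0.008  0.005 -1.   ] jaw yaw 0.102
[[645. 654.]
 [521. 583.]
 [405. 516.]]
```

View pics/s38.png

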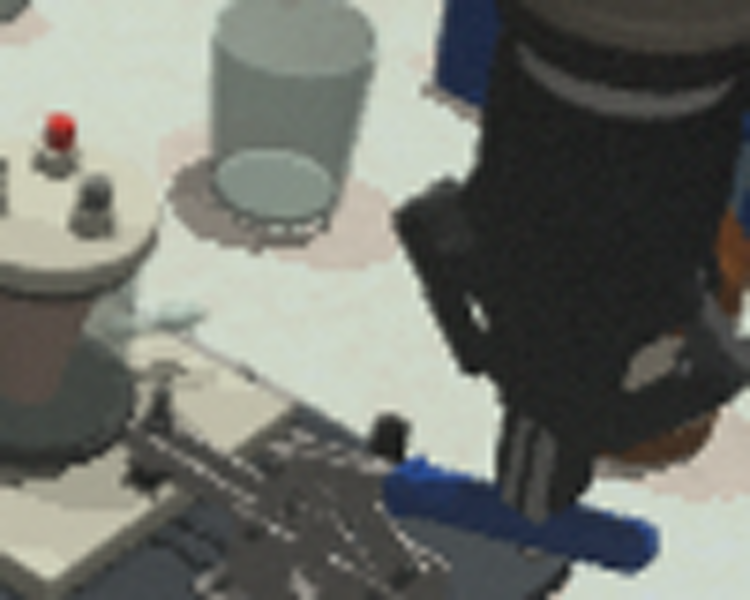

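Now single careful rows past the dead point.

>>> send_rows(
  motion="0 -0.2 -0.7 0 0 0 1;0 -0.2 -0.6 0 0 0 1;0 0 0 0 0 0 1",
)

```text
t: 25.85
eef_pos: [0.5985, -0.2838, 0.0635]
tool_rot: [0.002, -0.05, 0.999, 0.001]
contact_force: [-0.3, 0.7, -0.5]
gripper_width: -0.005
```

```bash
python3 st.py;python3 - <<'E'
from h import *
im=read_camera("side"); crop(im,310,180,410,260,7.5,"pics/s39.png")
E
```

```text
TCP fix [-0.0056 -0.2139  0.0635] tip fix [-0.0057 -0.2139  0.0945] world [ 0.5985 -0.2838  0.0635] F [-0.3  0.7 -0.5]
zax [ 0.004  0.003 -1.   ] jaw yaw 0.101
```

View pics/s39.png

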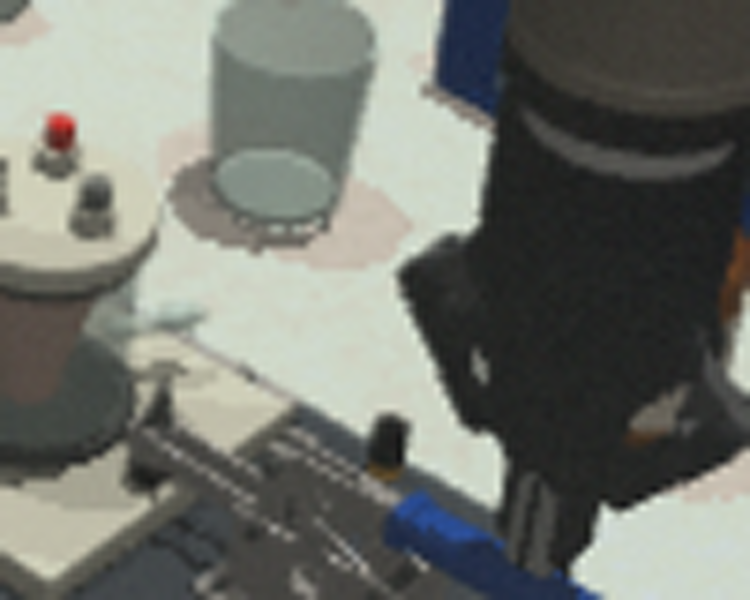

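Force dropped to zero, so it snapped. Retract upward and inspect.

>>> send_rows(
  motion="0 0 2 0 0 0 1;0 0 4 0 0 0 1;0 0 4 0 0 0 1;0 0 4 0 0 0 1;-2 0 4 0 0 0 1;-3 0 2 0 0 0 1;-3 0 0 0 0 0 1;-3 0 0 0 0 0 1;0 0 0 0 0 0 1;0 0 0 0 0 0 1",
)

```text
t: 26.73
eef_pos: [0.4837, -0.2849, 0.2702]
tool_rot: [0.004, -0.05, 0.999, -0.001]
contact_force: [1.0, -0.3, 0.5]
gripper_width: 0.0
```

```bash
python3 st.py;python3 - <<'E'
from h import *
cs=calibration("side");ct=calibration("top")
im=read_camera("side"); crop(im,220,150,395,300,4.5,"pics/s40.png")
im=read_camera("top"); crop(im,220,130,350,225,6,"pics/t40.png")
X=tf(P0,[(0,.254,.072),(0,.161,.072),(0,-.254,.072),(0,-.161,.072),(-.07,.07,.027),(-.07,-.07,.027)])
print(((proj(X,cs)-[220,150])*4.5).round().tolist());print(((proj(X,ct)-[220,130])*6).round().tolist())
E
```

```text
TCP fix [-0.1199 -0.2025  0.2702] tip fix [-0.1201 -0.2025  0.3012] world [ 0.4837 -0.2849  0.2702] F [ 1.  -0.3  0.5]
zax [ 0.008 -0.001 -1.   ] jaw yaw 0.1
[[136.0, 150.0], [236.0, 207.0], [792.0, 527.0], [648.0, 445.0], [261.0, 373.0], [436.0, 484.0]]
[[-40.0, 252.0], [114.0, 237.0], [792.0, 174.0], [643.0, 187.0], [274.0, 352.0], [500.0, 330.0]]
```

View pics/s40.png

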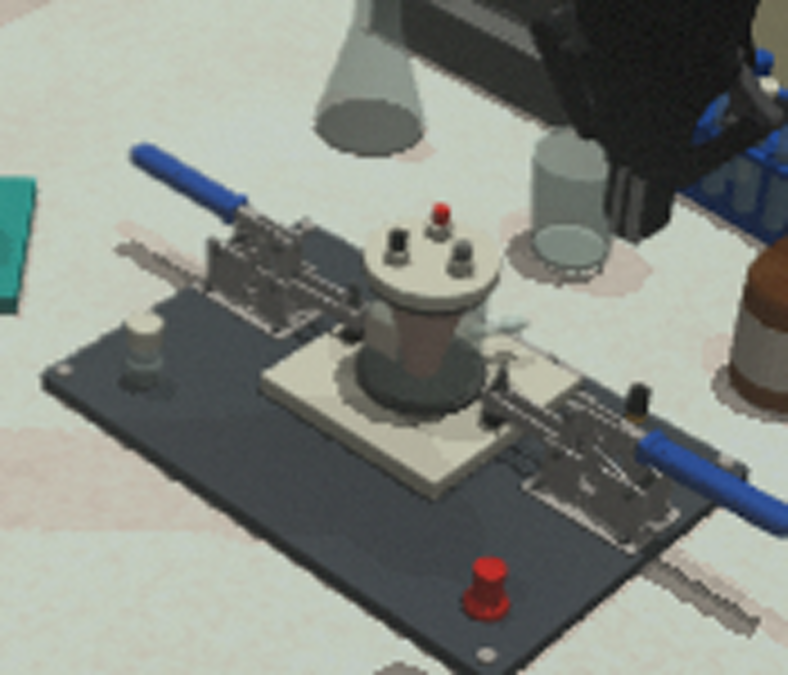

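View pics/t40.png

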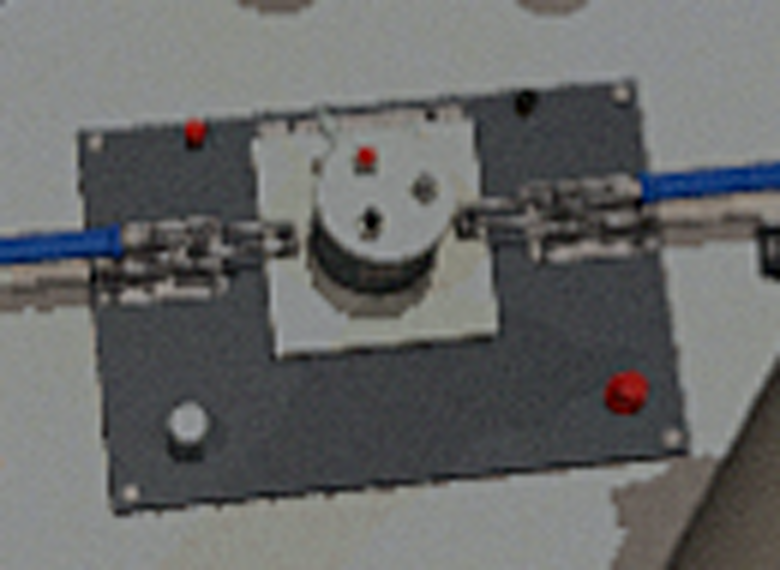

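```bash
python3 -c "
from station import *
print(hand_in())"
```

```text
the job is handed in; nothing more can be done
None
```

I slid the cell home against the stop rail and locked both toggle clamps, then handed the job in with the arm clear of everything (about 27 s of the 64 s used). No verdict was reported, so the result rests on my own checks.

**Last checks**
- **Cell:** the last side and top views put the foot's front corners within about 1 pixel of their home places, roughly 2 mm. The foot looks square and centred. The push stopped at about 14 N against the rail.
- **Clamps:** both handles lie where the locked, level position should appear in the side view. Force on the finger dropped to about zero as each one snapped over.
- **Not measured:** the joint angles and the tip forces can't be read directly. That the tips press on the foot is only judged from the pictures.
- **Bystanders:** the vial, stopper, flask, beaker and amber bottle look unmoved. I did not check the gasket or driver at the end, but I never worked near them.

**What went wrong or disagreed**
- **Fingertips:** they sit about 31 mm short of the reported TCP, seen in both the side and wrist cameras and confirmed by contact. My first two pushes passed over the foot without touching it.
- **Left clamp:** I first pushed it past its stop and it flipped over. I pushed its arm back down with about 40 N on the fingers, which sprang it back to part-open, then closed it again gently. The handle swung freely during this, but the cell looked undisturbed afterwards.
- **Wrist camera:** one reading after the slide was off by 6 to 9 mm even on the fixture's own corners, so I relied on the top and side views instead.

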